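Clamp a plaster mould in the bench screw press

TASK

Slide the loading board with the plaster mould into the screw press until it is fully home against the red stop, then wind the handwheel clockwise until the pressure foot just meets the mould. From that contact give the wheel one more quarter turn, no more, and let go, leaving the other things on the table alone.

Things in the scene. Friction and masses are not known exactly. Their poses are not given: they have to be found in the camera images.
- press: Blue bench screw press, fixed. Origin on the table under the screw axis; z up, x from its open front to its red stop. Bed 400 x 150 mm (x -310 to +90), top 30 mm up, with rails 10 mm high, 105 mm apart (x -200 to +80). Stop face at x +65, 30 mm high. Posts 28 mm thick at y +-85 carry a beam 70 x 230 mm, 185 to 220 mm up. The red handwheel lies flat above it and stays at one height
- home (a point): Point on the bed's top (30 mm above the table) under the screw axis, axes as the press: the board's origin is here when the board is home against the stop
- board: Loose plywood board 250 x 100 x 15 mm, 0.9 kg, carrying a closed white plaster mould 100 x 80 x 50 mm (one rigid piece, top 65 mm above the underside). Origin on the underside below the mould's centre; x towards the stop, board from x -185 to +65. It starts between the rails, drawn out of the front by 60 to 110 mm, and takes some 4 to 8 N to slide
- board_knob (a point): Middle of the board's upright round wooden knob, 24 mm diameter, 45 mm tall, standing on the board at x -160 on its midline; this point is 45 mm above the board's underside (knob top 60 mm). Take it from above with the fingers closing across the press (along its y), so that the gripper stays clear of the wheel
- wheel (a joint): Angle of the red handwheel (rad), growing clockwise seen from above, which lowers the ram 40 mm per turn; range 0 to 10.5, starts at 0 to 1.0. It takes about 0.62 N m (10 N at the handle; less while held still) to turn and stays where it is left. When the foot meets the mould the handle force steps up by about 4 N, then rises by about 2.5 N per further radian
- wheel_axis (a point): Point on the wheel's vertical axis at the height of the handle's grip point, 280 mm above the table
- handle (a point): Middle of the wheel's upright black handle, 22 mm diameter, 50 mm tall (top 304 mm above the table), free to spin on its own pin, 65 mm from the wheel's axis; the rim's top is 253 mm above the table. A 16 mm screw end sticks up on the axis to at most 305 mm
- ram: Steel ram with a round pressure foot 64 mm across. Origin 170 mm above the table at wheel angle 0. The foot's underside is 38 to 56 mm below it: the foot is screwed out by an amount that differs each time and is not measured. It is sprung (40 N preload, 4 N/mm, travel 18 mm): a quarter turn past contact squeezes it about 10 mm, to about 80 N
- bowl: Dark mixing bowl, 130 mm across, 60 mm high; bystander, origin under its centre
- brick: Terracotta brick 200 x 95 x 60 mm; bystander, origin under its centre
- baluster: White plaster turned baluster, 60 mm across, 110 mm high; bystander, origin under its centre
- jar: White jar with green cap, 64 mm across, 90 mm high; bystander, origin under its centre
- spatula: Spatula lying on the table; bystander
- brush: Brush lying on the table; bystander
- block: White plaster block 90 x 70 x 50 mm; bystander, origin under its centre

How it is judged:
By the outcome, as a careful person would: the job done as asked, in the order asked, and still so for the second after the job is handed in, with the robot touching nothing.
It also fails if it takes over 72 s, if anything falls off the work surface, if the arm or the gripper's body presses on something with over 40 N, if the wrist force passes 120 N, or if a joint passes its speed limit or range.

ROBOT

A 6-joint arm with a two-finger parallel gripper is mounted at the origin on the work surface. World frame = base frame: x ahead of the robot, y to its left, z up, the work surface at z = 0. Lengths are in mm, angles in degrees, forces in N, time in s.
With the tool pointing down it reaches from about 350 to 850 mm from the base axis. Payload 8.1 kg.
Tool frame: the origin (TCP) lies between the finger pads; the fingertips stand 22 mm ahead of it and the grasp point (between the pads) lies 3 mm ahead of it; z points along the fingers, y is the direction in which the jaws open and shut (so a half turn about z gives the same grasp; the last joint's range is limited). The gripper opens to 85 mm and grips with 20 to 120 N. Pads are 22 mm wide; open, the fingers measure 114 mm over their backs; the gripper's body (76 mm by 85 mm) begins 54 mm behind the grasp point. The pads swing forward as they close: fully open they stand 13 mm farther back than shut.
Start: joints at [-78.461, 7.471, 85.268, -0, 87.261, -4.893], TCP at [169.751, -575.491, 253.292] pointing down, gripper open.
Joint ranges: [-169.43, 169.43], [-51.17, 129.36], [1.28, 143.12], [-76.62, 256.62], [0, 156.53], [-152.29, 152.29]. Speed limits (degrees/s): [136.94, 136.94, 159.86, 180, 180, 180].

INTERFACE

Orientations are given as [roll, pitch, yaw] about the fixed x, y, z axes, in that order (R = Rz(yaw) Ry(pitch) Rx(roll)).
In Python, from bench import r gives the robot as it stands.
- The arm moves only by the tool drive_tool, never from a script. Its argument "moves" is a list of rows, each a list of 2 entries, a list of its own where there are three numbers: the shift along the world's x, y, z in mm, then the turn about the world's z in degrees. A call has exactly 8 rows; each row is the pose to reach, as a shift and turn from the pose commanded when the call began; what a row does not reach only later rows make up. A row lasts 1/12 s, in which the tool goes at most 41.7 mm and 7.16 degrees, less where a joint would pass 70% of its speed; a pose out of reach is approached as far as the arm can. A call with a gripper value outside its range is refused whole. "fingers" is the finger opening in mm, from 0 to 85.4, set as the call begins (left out, the last holds). The fingers move at their own pace and stop on an object; "squeeze" is the grip in N (left out, the last holds). Time passes only in rows, so rows that repeat a pose let the fingers close, or fill a call up. It gives the time, the measured TCP pose, the force and the opening at its end, in the units of the state.
- r.sense(): the state, without advancing time (a new reading comes with each control period).
- r.snapshot(name): name is "side" or "top" or "wrist"; returns a dict with "pixels" (420x560x3 uint8, red, green, blue), "camera_matrix" (3x3 intrinsics, pixels), "xyz" and "orientation" of the camera in the world. Camera axes: x right, y down, z forward; pixel columns grow to the right and rows downward; lengths in mm; the calibration is good to about 2 mm. The wrist camera is an equidistant fisheye: a pixel r from the principal point sees the ray r / f radians off the axis. A picture is of the moment at which its call begins. There is no depth.
- r.hand_in(): hands the job in, once; it reports no verdict.
The state is a dict: "time": time; "joint_pos": joint angles; "qd": joint speeds; "joint_efforts": joint torques, N m; "tool_pos": TCP position; "tcp_rot": TCP orientation; "ft_force": force on the tool from outside, world axes, zero at the start; "wrist_torque": the same for the moment, N m; "finger_gap": finger opening in mm.
Only numpy, scipy, OpenCV 4.12 (cv2) and the standard library are available. Lean on these libraries where they do the work, as an engineer would, in place of code of your own. Each camera call takes 0.05 s, during which the arm holds its last target.

## Working session

There is one attempt and no reset: what is moved stays moved. The work goes in short steps, Python scripts to look and compute and a tool call to move; the robot and the scene stay as the last step left them, time stands still between calls to the robot, and variables do not carry over. Pictures are saved under pics/ and viewed, and the job is handed in when it is done.

Besides the shell and the picture viewer there is one more tool, called after "Call:" by a JSON object that holds its "method" and its "body", one argument or row to a line. drive_tool: Moves the arm, as the interface text tells. Its arguments: {"type":"object","properties":{"moves":{"type":"array","items":{"type":"array"}},"fingers":{"type":"number"},"squeeze":{"type":"number"}},"required":["moves"]}

```bash
ls; mkdir -p pics; python3 - <<'E'
from bench import r
import cv2
print(r.sense())
for n in ("side","top","wrist"):
    s=r.snapshot(n); cv2.imwrite(f"pics/{n}0.png",s["pixels"][:,:,::-1]); print(n,s["camera_matrix"],s["xyz"],s["orientation"])
E
```

```text
pics
{'time': 0.0, 'joint_pos': array([-7.84600675e+01,  7.51640434e+00,  8.53300879e+01, -1.16632784e-03,
        8.72613892e+01, -4.89208967e+00]), 'qd': array([-0.13436156, -0.02672149, -0.06561499,  0.12136568, -0.04081893,
       -0.0748296 ]), 'joint_efforts': array([ 4.78547823e-03, -5.69397533e+01, -5.00542295e+01,  8.47995739e-05,
        1.50554627e-02, -2.27523003e-05]), 'tool_pos': array([ 169.64749276, -574.97945158,  252.22313153]), 'tcp_rot': array([-1.79892412e+02, -8.03941051e-03,  1.64320714e+01]), 'ft_force': array([0.05881636, 0.16654282, 0.30380305]), 'wrist_torque': array([-0.01511658, -0.01602916,  0.01666226]), 'finger_gap': 85.33366605289419}
side [[501.45445214   0.         275.62481544]
 [  0.         501.45445214 207.45366703]
 [  0.           0.           1.        ]] [ 849.33168071  986.33215653 1496.50374739] [-142.37322285    0.84745731  158.59099642]
top [[414.76127966   0.         274.24859225]
 [  0.         414.76127966 208.97001466]
 [  0.           0.           1.        ]] [ 331.83910438   18.50081838 1555.95038544] [-173.73853109    0.64031696  -88.54408882]
wrist [[325.1922621    0.         278.86575936]
 [  0.         325.1922621  210.99980096]
 [  0.           0.           1.        ]] [ 241.0186764  -553.44887619  372.96567609] [ 1.63162196e+02  9.90440210e-02 -7.35342805e+01]
```

View pics/side0.png

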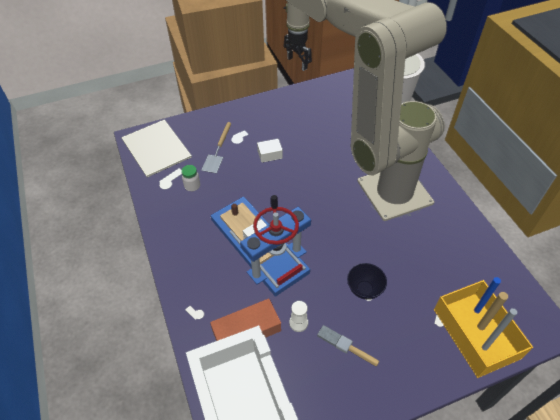

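View pics/top0.png

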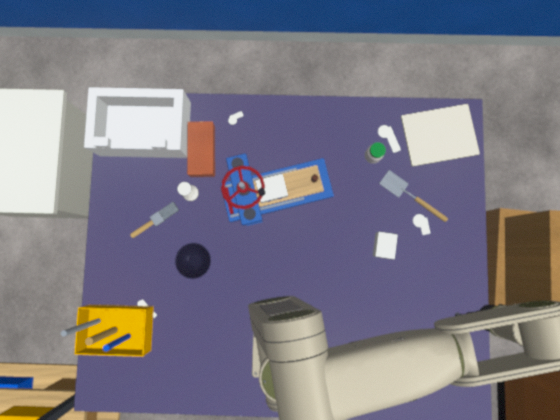

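View pics/wrist0.png

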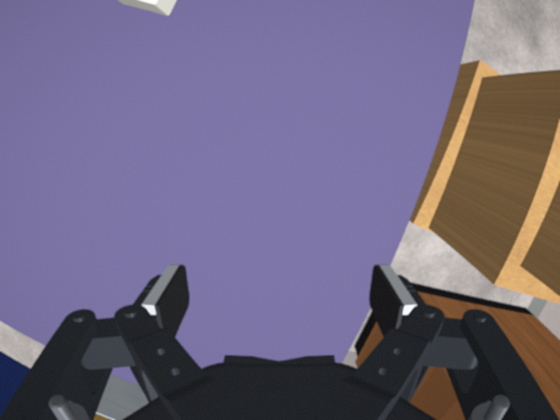

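```bash
cat > h.py <<'E'
import numpy as np, cv2
from scipy.spatial.transform import Rotation as Ro
def RM(o): return Ro.from_euler('xyz',o,degrees=True).as_matrix()
def ray(s,u,v,fish=False):
    K=s["camera_matrix"]; x=(u-K[0,2])/K[0,0]; y=(v-K[1,2])/K[1,1]
    if fish:
        th=np.hypot(x,y); d=np.array([x/th*np.sin(th),y/th*np.sin(th),np.cos(th)]) if th>0 else np.array([0,0,1.])
    else: d=np.array([x,y,1.])
    d=RM(s["orientation"])@d
    return np.array(s["xyz"]),d/np.linalg.norm(d)
def onplane(s,u,v,z,fish=False):
    o,d=ray(s,u,v,fish); return o+d*(z-o[2])/d[2]
def tri(rays):
    A=np.zeros((3,3));b=np.zeros(3)
    for o,d in rays:
        P=np.eye(3)-np.outer(d,d);A+=P;b+=P@o
    p=np.linalg.solve(A,b)
    return p,[np.linalg.norm((np.eye(3)-np.outer(d,d))@(p-o)) for o,d in rays]
def proj(s,p,fish=False):
    K=s["camera_matrix"]; c=RM(s["orientation"]).T@(np.array(p)-s["xyz"])
    if fish:
        th=np.arctan2(np.hypot(c[0],c[1]),c[2]); a=np.hypot(c[0],c[1]); x,y=c[0]/a*th,c[1]/a*th
    else: x,y=c[0]/c[2],c[1]/c[2]
    return np.array([K[0,0]*x+K[0,2],K[1,1]*y+K[1,2]])
E
python3 - <<'E'
import cv2
a=cv2.imread('pics/top0.png')[135:240,200:345]; cv2.imwrite('pics/topc.png',cv2.resize(a,None,fx=5,fy=5,interpolation=cv2.INTER_CUBIC))
a=cv2.imread('pics/side0.png')[180:300,200:330]; cv2.imwrite('pics/sidec.png',cv2.resize(a,None,fx=5,fy=5,interpolation=cv2.INTER_CUBIC))
E
```

```text
(no output)
```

View pics/topc.png

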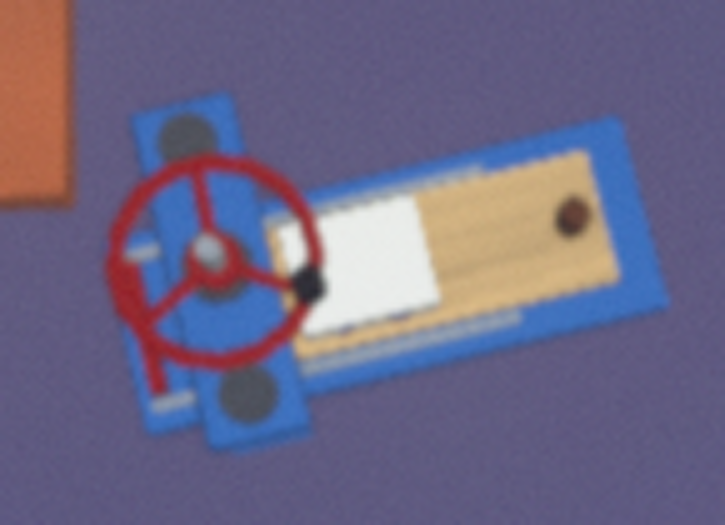

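View pics/sidec.png

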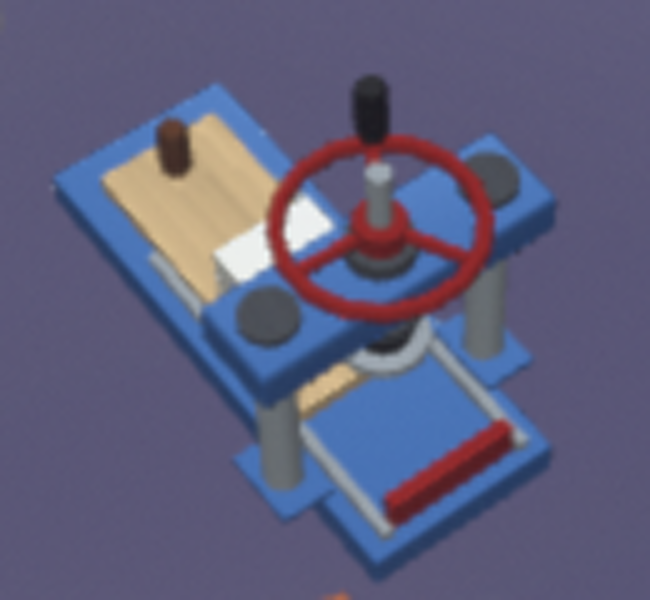

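```bash
python3 - <<'E'
from bench import r
from h import *
T=r.snapshot("top");S=r.snapshot("side")
for n,a,b in [("knobtop",(314.6-.2,178.0),(234.4,205.4)),("handletop",(261.6,191.4),(274.2,196.6)),("screwtop",(241.6,184.8),(275.6,214.6))]:
    print(n,tri([ray(T,*a),ray(S,*b)]))
# wheel red mask, top
for nm,s,box in (("top",T,(218,160,268,212)),("side",S,(250,200,302,250))):
    p=s["pixels"].astype(int); m=((p[:,:,0]>90)&(p[:,:,1]<60)&(p[:,:,2]<70)).astype(np.uint8)*255
    mm=np.zeros_like(m);mm[box[1]:box[3],box[0]:box[2]]=m[box[1]:box[3],box[0]:box[2]]
    cs,_=cv2.findContours(mm,cv2.RETR_EXTERNAL,cv2.CHAIN_APPROX_NONE); c=max(cs,key=cv2.contourArea)
    e=cv2.fitEllipse(cv2.convexHull(c)); print(nm,e,onplane(s,*e[0],247))
# bed outline blue corners from top img on z=30 (front corners)
for q in [(200+620/5,135+118/5),(200+667/5,135+303/5)]: print('bedfront',onplane(T,*q,30))
for q in [(200+588/5,135+152/5),(200+618/5,135+282/5)]: print('boardback',onplane(T,*q,45))
for q in [(200+413/5,135+197/5),(200+440/5,135+303/5)]: print('mouldback',onplane(T,*q,95))
print('knob at z', onplane(T,314.4,178,90))
E
```

```text
knobtop (array([ 606.34168274, -101.37551688,   82.96197757]), [np.float64(2.461567922567027), np.float64(2.4615679225671965)])
handletop (array([519.95375335,  77.58575363, 298.52745237]), [np.float64(3.0035732047005794), np.float64(3.003573204700719)])
screwtop (array([539.84725281, 140.0568743 , 293.65393719]), [np.float64(2.944508067202255), np.float64(2.944508067202247)])
top ((241.19412231445312, 188.14303588867188), (39.8338623046875, 46.74848556518555), 24.199464797973633) [539.42496262 144.07740761 247.        ]
side ((276.0227355957031, 225.00689697265625), (37.112857818603516, 44.49000549316406), 88.19158935546875) [538.57424287 146.4453198  247.        ]
bedfront [ 693.06887194 -141.71313427   30.        ]
bedfront [ 553.96045407 -178.24670254   30.        ]
boardback [ 663.30305423 -116.79063699   45.        ]
boardback [ 566.51290522 -140.18782918   45.        ]
mouldback [616.71227002  12.20101106  95.        ]
mouldback [540.66096234  -8.76383182  95.        ]
knob at z [ 607.24618483 -101.96100725   90.        ]
```

Call:
{"method": "drive_tool", "body": {
  "moves": [
    [[20, 22, 0], 5.5],
    [[48, 52, 0], 11],
    [[76, 82, 0], 16.5],
    [[104, 112, 0], 22],
    [[132, 142, 0], 27.5],
    [[160, 172, 0], 33],
    [[188, 202, 0], 38.5],
    [[216, 232, 0], 44]
  ]
}}

```text
time: 0.92
tool_pos: [386.7, -341.8, 253.4]
tcp_rot: [180.0, 0.0, 60.7]
ft_force: [-0.5, -0.7, 0.9]
finger_gap: 85.5
```

Call:
{"method": "drive_tool", "body": {
  "moves": [
    [[28, 30, 0], 5.5],
    [[56, 60, 0], 11],
    [[84, 90, 0], 16.5],
    [[112, 120, 0], 22],
    [[140, 150, 0], 27.5],
    [[168, 180, 0], 33],
    [[196, 210, 0], 38.5],
    [[220, 238, 0], 44.3]
  ]
}}

```text
time: 1.58
tool_pos: [607.1, -103.3, 253.2]
tcp_rot: [180.0, -0.0, 105.0]
ft_force: [-0.3, -0.6, 0.3]
finger_gap: 85.4
```

```bash
python3 - <<'E'
from bench import r
import cv2
s=r.snapshot("wrist"); cv2.imwrite("pics/w1.png",s["pixels"][:,:,::-1]); print(s["xyz"],s["orientation"])
print(r.sense())
E
```

```text
[588.68667112 -31.25091561 373.77394596] [1.63207802e+02 3.44209213e-02 1.50649382e+01]
{'time': 1.6333, 'joint_pos': array([-14.00644905,  10.14506084,  82.38105704,   0.21193764,
        87.42132714, -29.70769317]), 'qd': array([-3.60404738, -2.45134472,  3.39497857, -0.22473941, -0.43959391,
        5.01042319]), 'joint_efforts': array([ -9.41479683, -58.31367373, -49.87127781,  -3.44480641,
         0.84197899,   0.84993979]), 'tool_pos': array([609.87494849, -98.05736943, 252.70046114]), 'tcp_rot': array([ 1.79849438e+02, -1.57866292e-01,  1.05692013e+02]), 'ft_force': array([-3.8094205 ,  3.30242084, -0.64177866]), 'wrist_torque': array([0.13534467, 0.11672578, 0.0486924 ]), 'finger_gap': 85.45075805580724}
```

View pics/w1.png

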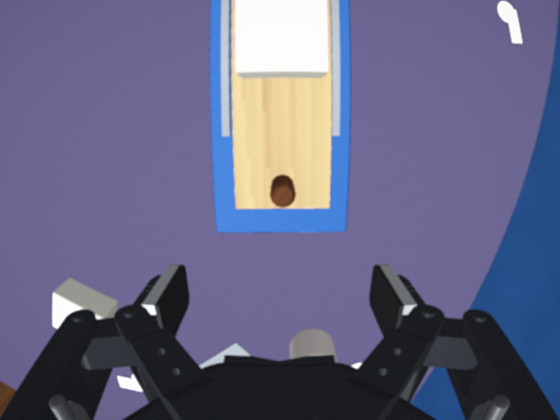

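```bash
python3 - <<'E'
from bench import r
from h import *
for i in range(5): s=r.snapshot("wrist")
cv2.imwrite("pics/w2.png",s["pixels"][:,:,::-1]); print(s["xyz"],s["orientation"]); np.save('w2.npy',s,allow_pickle=True)
print(r.sense()['tool_pos'],r.sense()['qd'])
T=r.snapshot('top');S=r.snapshot('side')
np.save('top.npy',T);np.save('side.npy',S)
p=s["pixels"].astype(int)
hsv=cv2.cvtColor(s["pixels"],cv2.COLOR_RGB2HSV)
m=((hsv[:,:,2]<130)&((hsv[:,:,0]<15)|(hsv[:,:,0]>170))&(hsv[:,:,1]>90)).astype(np.uint8); m[:150]=0;m[225:]=0;m[:,:230]=0;m[:,335:]=0
ys,xs=np.nonzero(m);print(xs.min(),xs.max(),ys.min(),ys.max())
a=s["pixels"][0:240,200:360,::-1]; cv2.imwrite('pics/w2c.png',cv2.resize(a,None,fx=2.5,fy=2.5,interpolation=cv2.INTER_CUBIC))
E
```

```text
[587.58750753 -33.34193653 373.4991207 ] [1.63202101e+02 1.07144570e-01 1.47459800e+01]
[ 605.21334592 -106.19198584  253.07507288] [-1.09237436 -0.66317986  0.36584979  0.04849284 -0.05155437 -0.01210011]
274 296 174 204
```

View pics/w2c.png

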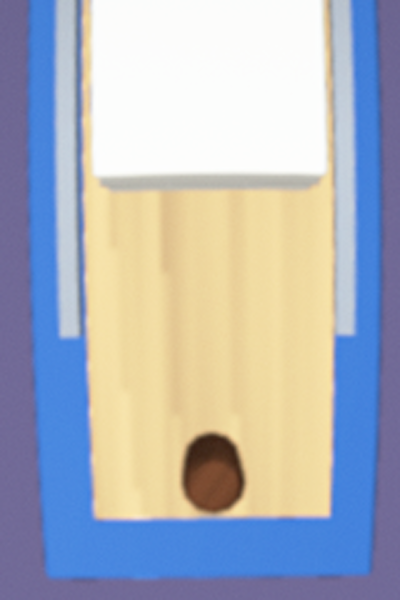

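```bash
python3 - <<'E'
from h import *
s=np.load('w2.npy',allow_pickle=True).item();T=np.load('top.npy',allow_pickle=True).item();S=np.load('side.npy',allow_pickle=True).item()
f=lambda x,y:(200+x/2.5,y/2.5)
w=f(213,486)
print('knobtop W',onplane(s,*w,90,True), tri([ray(s,*w,True),ray(T,314.4,178)]),tri([ray(s,*w,True),ray(S,234.4,205.4)]),tri([ray(s,*w,True),ray(T,314.4,178),ray(S,234.4,205.4)]))
for n,q,z in [('bedL',(47,578),30),('bedR',(371,576),30),('boardL',(93,519),45),('boardR',(331,518),45),('mouldL',(98,178),95),('mouldR',(328,174),95),('railL',(69,338),40),('railR',(345,335),40)]:
    print(n,onplane(s,*f(*q),z,True).round(1))
ps=[]
for q in [(85,300),(90,450),(335,300),(332,450),]: print('boardedge',onplane(s,*f(*q),45,True).round(1))
for q in [(32,250),(42,500),(379,250),(373,500)]: print('bededge',onplane(s,*f(*q),30,True).round(1))
E
```

```text
knobtop W [610.394493   -99.73722779  90.        ] (array([ 611.45458957, -103.93783223,   70.41444677]), [np.float64(0.6313506249576538), np.float64(0.6313506249576106)]) (array([607.71480515, -99.06246476,  86.38638504]), [np.float64(3.2868095049957944), np.float64(3.2868095049957184)]) (array([ 607.87238467, -101.11443202,   83.63982975]), [np.float64(3.024486480771111), np.float64(1.4669570643438397), np.float64(3.83901419912669)])
bedL [ 553.3 -174.5   30. ]
bedR [ 696.1 -135.9   30. ]
boardL [ 568.7 -137.    45. ]
boardR [ 666.1 -110.8   45. ]
mouldL [544.9  -4.3  95. ]
mouldR [619.5  17.2  95. ]
railL [541.  -65.7  40. ]
railR [650.3 -35.4  40. ]
boardedge [544.4 -48.6  45. ]
boardedge [ 560.8 -108.3   45. ]
boardedge [641.5 -22.8  45. ]
boardedge [657.8 -82.6  45. ]
bededge [515.2 -33.6  30. ]
bededge [ 543.7 -139.    30. ]
bededge [656.4   3.9  30. ]
bededge [ 685.6 -101.6   30. ]
```

Call:
{"method": "drive_tool", "body": {
  "moves": [
    [[3, 4, -10], 0.3],
    [[3, 4, -40], 0.3],
    [[3, 4, -75], 0.3],
    [[3, 4, -110], 0.3],
    [[3, 4, -140], 0.3],
    [[3, 4, -160], 0.3],
    [[3, 4, -172], 0.3],
    [[3, 4, -175], 0.3]
  ]
}}

```text
time: 2.65
tool_pos: [606.5, -101.5, 74.9]
tcp_rot: [-179.8, -0.1, 105.0]
ft_force: [-0.6, 0.0, 0.9]
finger_gap: 85.4
```

```bash
python3 - <<'E'
from bench import r
import cv2
for i in range(2): s=r.snapshot("wrist")
cv2.imwrite("pics/w3.png",s["pixels"][:,:,::-1]); print(r.sense()['tool_pos'],r.sense()['ft_force'])
E
```

```text
[ 608.5916941  -101.75072128   78.21465172] [ 0.21533299 -0.21862774 -0.2440219 ]
```

View pics/w3.png

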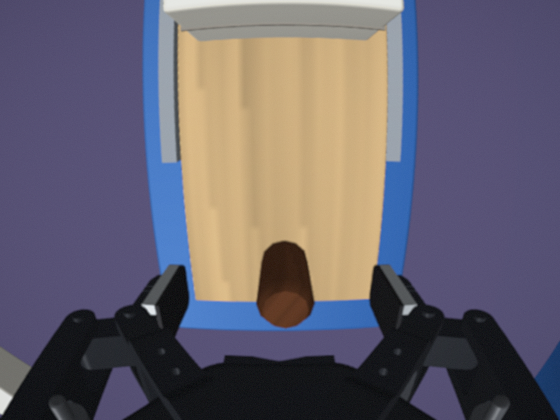

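Call:
{"method": "drive_tool", "body": {
  "moves": [
    [[2, 0.5, 0], 0],
    [[2, 0.5, 0], 0],
    [[2, 0.5, 0], 0],
    [[2, 0.5, 0], 0],
    [[2, 0.5, 0], 0],
    [[2, 0.5, 0], 0],
    [[2, 0.5, 0], 0],
    [[2, 0.5, 0], 0]
  ],
  "fingers": 10,
  "squeeze": 50
}}

```text
time: 3.42
tool_pos: [611.2, -101.1, 79.3]
tcp_rot: [179.9, 0.0, 105.0]
ft_force: [-2.4, 0.3, 6.0]
finger_gap: 22.3
```

```bash
python3 - <<'E'
from bench import r
import cv2
for i in range(2): s=r.snapshot("wrist")
cv2.imwrite("pics/w4.png",s["pixels"][:,:,::-1]); print(r.sense())
E
```

```text
{'time': 3.5167, 'joint_pos': array([-1.41307017e+01,  1.85541571e+01,  9.13049508e+01, -4.79211955e-03,
        7.00758525e+01, -2.91653407e+01]), 'qd': array([ 0.05489463,  0.00446242, -0.02668409,  0.12317067, -0.03979941,
       -0.07171124]), 'joint_efforts': array([-2.90885114e-02, -5.90939856e+01, -4.36651826e+01,  7.98062934e-02,
       -6.79424889e-01,  2.93743552e-02]), 'tool_pos': array([ 611.2121889 , -101.10432773,   79.28431034]), 'tcp_rot': array([1.79945403e+02, 3.56314967e-02, 1.05036253e+02]), 'ft_force': array([-0.93160196,  0.1705154 ,  5.59433937]), 'wrist_torque': array([0.06096726, 0.31050801, 0.09232686]), 'finger_gap': 22.77849618751907}
```

View pics/w4.png

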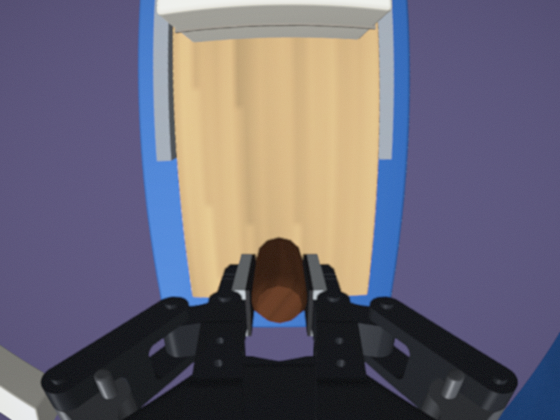

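Call:
{"method": "drive_tool", "body": {
  "moves": [
    [[-0.8, 3, 0], 0],
    [[-2.6, 9.7, 0], 0],
    [[-4.7, 17.4, 0], 0],
    [[-7.2, 27, 0], 0],
    [[-9.8, 36.7, 0], 0],
    [[-12.4, 46.4, 0], 0],
    [[-14.5, 54, 0], 0],
    [[-15.5, 58, 0], 0]
  ]
}}

```text
time: 4.18
tool_pos: [595.6, -44.4, 79.3]
tcp_rot: [180.0, 0.2, 105.0]
ft_force: [-0.6, -11.2, 4.4]
finger_gap: 22.5
```

Call:
{"method": "drive_tool", "body": {
  "moves": [
    [[-0.8, 2.9, 0], 0],
    [[-1.6, 5.8, 0], 0],
    [[-2.3, 8.7, 0], 0],
    [[-3.1, 11.6, 0], 0],
    [[-3.9, 14.5, 0], 0],
    [[-4.7, 17.4, 0], 0],
    [[-5.4, 20.3, 0], 0],
    [[-6.2, 23.2, 0], 0]
  ]
}}

```text
time: 4.85
tool_pos: [589.5, -22.2, 79.3]
tcp_rot: [180.0, 0.2, 105.0]
ft_force: [-2.0, -13.0, 5.3]
finger_gap: 22.4
```

```bash
python3 - <<'E'
from bench import r
import cv2
s=r.snapshot("side");a=s["pixels"][180:300,200:330,::-1]; cv2.imwrite('pics/s5.png',cv2.resize(a,None,fx=5,fy=5,interpolation=cv2.INTER_CUBIC))
q=r.sense();print(q['tool_pos'],q['ft_force'],q['wrist_torque'])
E
```

```text
[589.39826168 -21.73714778  79.29697159] [ -2.71454294 -10.51078152   6.08917387] [-1.63587375  0.4148417  -0.21162828]
```

View pics/s5.png

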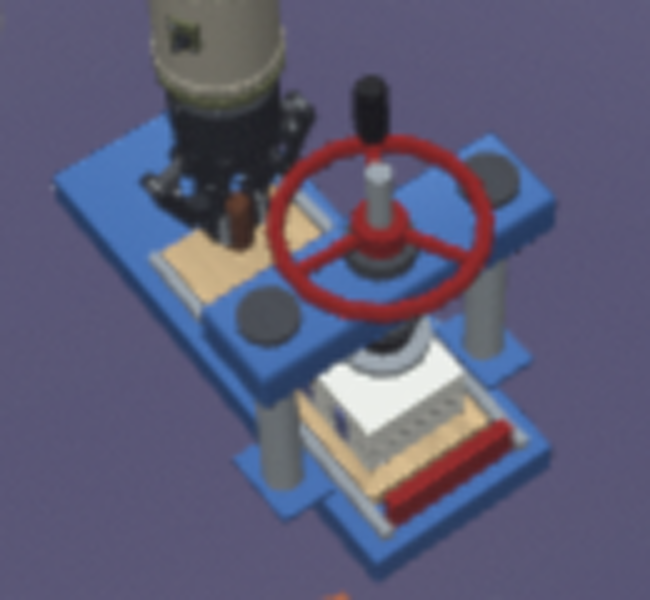

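Call:
{"method": "drive_tool", "body": {
  "moves": [
    [[-0.2, 0.9, 0], 0],
    [[-0.5, 1.8, 0], 0],
    [[-0.7, 2.7, 0], 0],
    [[-1, 3.6, 0], 0],
    [[-1.2, 4.5, 0], 0],
    [[-1.4, 5.4, 0], 0],
    [[-1.7, 6.3, 0], 0],
    [[-1.9, 7.2, 0], 0]
  ]
}}

```text
time: 5.57
tool_pos: [587.6, -15.2, 79.3]
tcp_rot: [180.0, 0.2, 105.0]
ft_force: [-2.4, -13.1, 5.5]
finger_gap: 22.5
```

Call:
{"method": "drive_tool", "body": {
  "moves": [
    [[-0.1, 0.5, 0], 0],
    [[-0.2, 1, 0], 0],
    [[-0.4, 1.5, 0], 0],
    [[-0.5, 2, 0], 0],
    [[-0.7, 2.5, 0], 0],
    [[-0.8, 3, 0], 0],
    [[-0.9, 3.5, 0], 0],
    [[-1, 4, 0], 0]
  ]
}}

```text
time: 6.23
tool_pos: [586.9, -12.4, 79.3]
tcp_rot: [180.0, 0.4, 105.0]
ft_force: [-0.4, -20.6, 3.2]
finger_gap: 22.4
```

Call:
{"method": "drive_tool", "body": {
  "moves": [
    [[-0.1, 0.4, 0], 0],
    [[-0.2, 0.8, 0], 0],
    [[-0.3, 1.2, 0], 0],
    [[-0.4, 1.6, 0], 0],
    [[-0.5, 2, 0], 0],
    [[-0.5, 2, 0], 0],
    [[-0.5, 2, 0], 0],
    [[-0.5, 2, 0], 0]
  ]
}}

```text
time: 6.9
tool_pos: [586.8, -12.4, 79.3]
tcp_rot: [180.0, 0.5, 104.9]
ft_force: [2.2, -27.7, 0.8]
finger_gap: 22.6
```

```bash
python3 - <<'E'
from bench import r
import cv2,numpy as np
s=r.snapshot("side");np.save('side6.npy',s);a=s["pixels"][180:300,200:330,::-1]; cv2.imwrite('pics/s6.png',cv2.resize(a,None,fx=5,fy=5,interpolation=cv2.INTER_CUBIC))
q=r.sense();print(q['tool_pos'],q['ft_force'],q['wrist_torque'])
E
```

```text
[586.85219511 -12.41386415  79.31566967] [  2.1628327  -27.39637793   2.01840699] [-4.06941367 -0.22439954 -0.20367631]
```

View pics/s6.png

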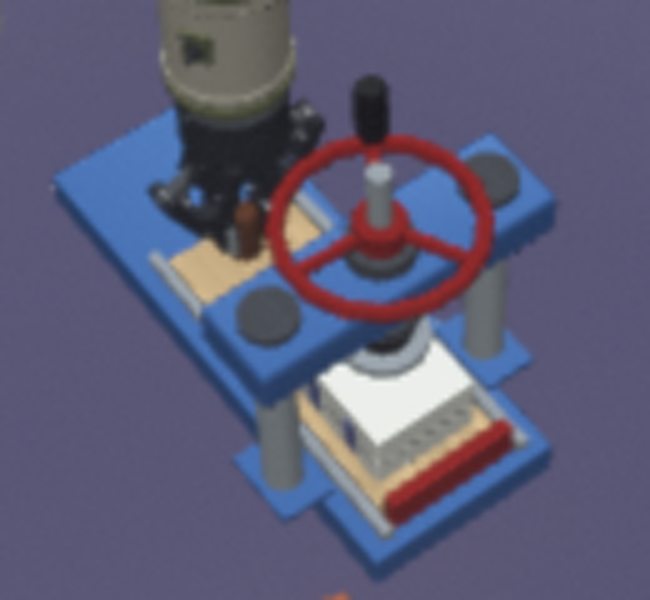

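```bash
python3 - <<'E'
from h import *
s=np.load('side6.npy',allow_pickle=True).item()
a=s["pixels"][245:290,255:315,::-1]; cv2.imwrite('pics/s6c.png',cv2.resize(a,None,fx=12,fy=12,interpolation=cv2.INTER_CUBIC))
E
```

```text
(no output)
```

View pics/s6c.png

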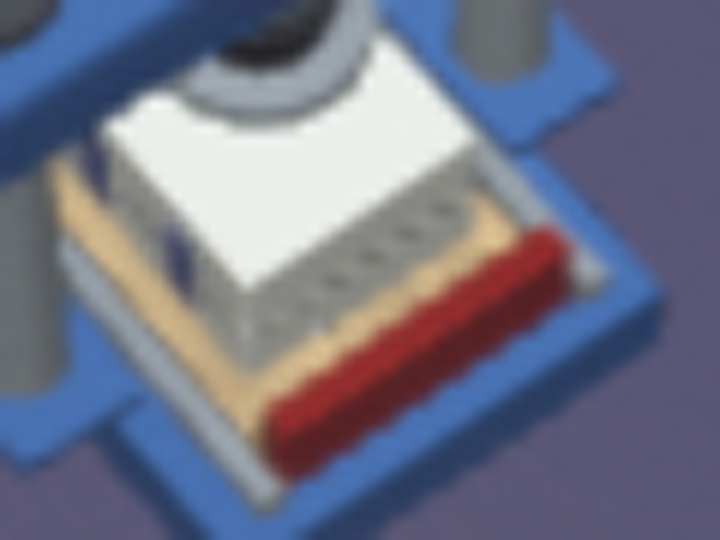

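```bash
python3 - <<'E'
from h import *
s=np.load('side6.npy',allow_pickle=True).item()
x=np.array([-.2588,.9659,0]);y=np.array([-.9659,-.2588,0])
f=lambda u,v:(255+(u+.5)/12-.5,245+(v+.5)/12-.5)
for n,q,z in [('mould top fr',(243,290),95),('mould top fr2',(478,140),95),('mould bot fr',(243,373),45),('stop top in',(265,408),60),('stop top in2',(545,230),60),('stop bot out',(292,483),30),('stop bot out2',(575,292),30),('bed end',(660,290),30),('mouldtop back L',(103,128),95)]:
    p=onplane(s,*f(*q),z); print(n,p.round(1),(p@x).round(1),(p@y).round(1))
E
```

```text
mould top fr [567.8 204.1  95. ] 50.2 -601.3
mould top fr2 [490.9 184.   95. ] 50.7 -521.8
mould bot fr [567.4 200.8  45. ] 47.1 -600.0
stop top in [568.7 221.3  60. ] 66.5 -606.6
stop top in2 [476.1 197.9  60. ] 68.0 -511.1
stop bot out [564.5 229.9  30. ] 76.0 -604.8
stop bot out2 [468.4 203.2  30. ] 75.1 -505.0
bed end [446.  211.5  30. ] 88.9 -485.6
mouldtop back L [584.7 142.1  95. ] -14.1 -601.6
```

Call:
{"method": "drive_tool", "body": {
  "moves": [
    [[-0.2, 0.7, 0], 0],
    [[-0.4, 1.4, 0], 0],
    [[-0.6, 2.4, 0], 0],
    [[-0.6, 2.4, 0], 0],
    [[-0.6, 2.4, 0], 0],
    [[-0.6, 2.4, 0], 0],
    [[-0.4, 1.5, 0], 0],
    [[0.5, -2, 0], 0]
  ]
}}

```text
time: 7.62
tool_pos: [586.9, -12.6, 79.3]
tcp_rot: [180.0, 0.3, 104.9]
ft_force: [-5.8, -2.5, 11.2]
finger_gap: 22.4
```

Call:
{"method": "drive_tool", "body": {
  "moves": [
    [[0.5, -2, 0], 0],
    [[0.7, -2.8, 0], 0],
    [[0.7, -2.8, 0], 0],
    [[0.7, -2.8, 0], 0],
    [[0.7, -2.8, 0], 0],
    [[0.7, -2.8, 0], 0],
    [[0.7, -2.8, 0], 0],
    [[0.7, -2.8, 0], 0]
  ]
}}

```text
time: 8.28
tool_pos: [586.9, -12.6, 79.3]
tcp_rot: [-180.0, 0.1, 105.0]
ft_force: [-4.5, -6.0, 8.5]
finger_gap: 22.5
```

Call:
{"method": "drive_tool", "body": {
  "moves": [
    [[0, 0, 0], 0],
    [[0, 0, 0], 0],
    [[0, 0, 0], 0],
    [[0, 0, 0], 0],
    [[0, 0, 0], 0],
    [[0, 0, 0], 0],
    [[0, 0, 2], 0],
    [[0, 0, 6], 0]
  ],
  "fingers": 60
}}

```text
time: 8.95
tool_pos: [586.4, -11.3, 83.9]
tcp_rot: [-179.9, -0.0, 105.0]
ft_force: [0.7, -0.1, 0.1]
finger_gap: 59.6
```

Call:
{"method": "drive_tool", "body": {
  "moves": [
    [[2, -8, 5], 0],
    [[5, -20, 15], 0],
    [[9, -35, 35], 0],
    [[14, -52, 65], 0],
    [[19, -70, 100], 0],
    [[23, -86, 135], 0],
    [[25, -94, 170], 0],
    [[26, -97, 190], 0]
  ]
}}

```text
time: 9.62
tool_pos: [614.3, -111.8, 280.9]
tcp_rot: [179.7, 0.2, 104.9]
ft_force: [0.6, -0.2, 0.3]
finger_gap: 60.0
```

```bash
python3 - <<'E'
from bench import r
import cv2,numpy as np
for i in range(3): s=r.snapshot("wrist")
cv2.imwrite("pics/w7.png",s["pixels"][:,:,::-1]);np.save('w7.npy',s)
print(s["xyz"],s["orientation"])
q=r.sense();print(q['tool_pos'],q['ft_force'])
E
```

```text
[595.87943026 -38.78740257 402.08760464] [162.87063106  -0.48220686  14.95855984]
[ 614.32518959 -110.42854384  278.55118663] [ 0.06138916  0.50338308 -1.00547108]
```

View pics/w7.png

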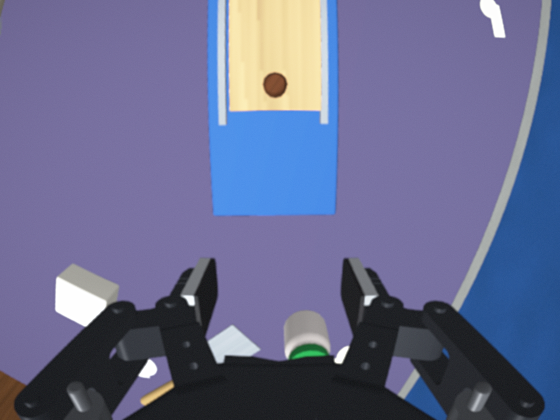

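Call:
{"method": "drive_tool", "body": {
  "moves": [
    [[-4, 10, 25], 0],
    [[-9, 25, 58], 0],
    [[-18, 45, 90], 0],
    [[-28, 75, 118], 0],
    [[-40, 110, 140], 0],
    [[-52, 145, 152], 0],
    [[-62, 175, 156], 0],
    [[-68, 192, 156], 0]
  ]
}}

```text
time: 10.43
tool_pos: [543.9, 86.2, 431.7]
tcp_rot: [179.9, -0.0, 105.2]
ft_force: [0.0, 0.9, 0.6]
finger_gap: 60.1
```

```bash
python3 - <<'E'
from bench import r
import cv2,numpy as np
for i in range(4): s=r.snapshot("wrist")
cv2.imwrite("pics/w8.png",s["pixels"][:,:,::-1]);np.save('w8.npy',s)
print(s["xyz"],s["orientation"])
q=r.sense();print(q['tool_pos'],q['ft_force'],q['time'])
from h import *
x=np.array([-.2588,.9659,0])
w=np.load('w7.npy',allow_pickle=True).item()
a=onplane(w,275,110.5,45,True);b=onplane(w,275,215.5,30,True);print(a,b,(a-b)@x)
E
```

```text
[525.88646263 156.54088329 550.18294592] [1.63207207e+02 1.17007960e-01 1.52141075e+01]
[544.61170341  83.48954343 429.26087147] [ 0.19110037 -0.11837561  0.11838622] 10.6333
[593.81587191 -35.60659136  45.        ] [ 625.47399677 -155.43383448   30.        ] 123.93425684458853
```

View pics/w8.png

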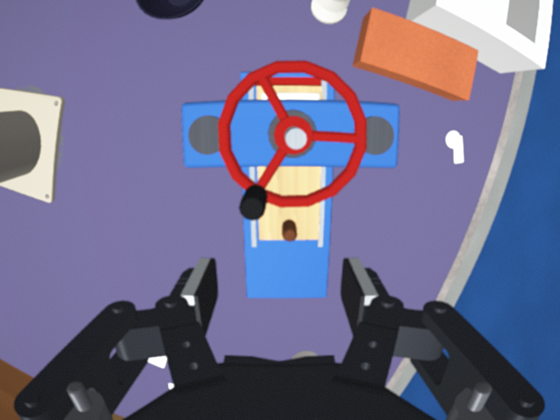

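```bash
python3 - <<'E'
from h import *
s=np.load('w8.npy',allow_pickle=True).item()
a=s["pixels"][50:230,200:400,::-1]; cv2.imwrite('pics/w8c.png',cv2.resize(a,None,fx=4,fy=3.3333,interpolation=cv2.INTER_CUBIC))
E
```

```text
(no output)
```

View pics/w8c.png

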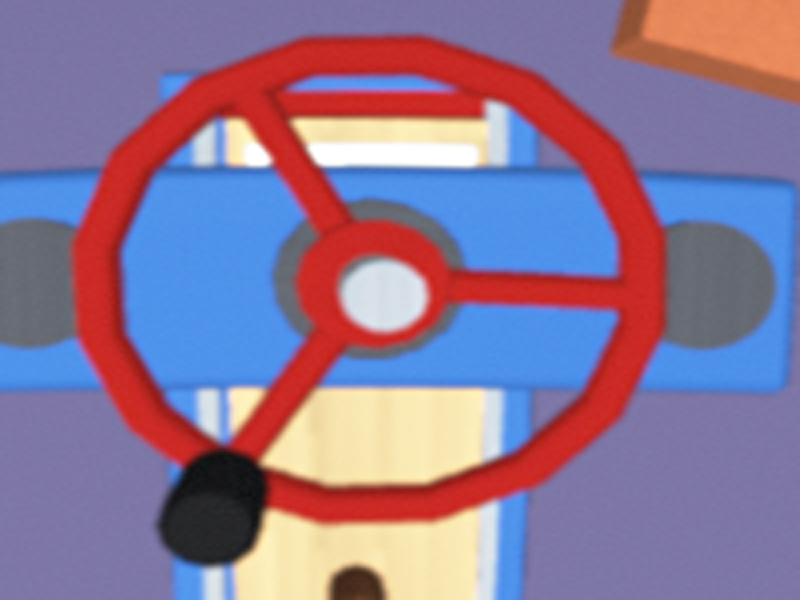

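```bash
python3 - <<'E'
from h import *
s=np.load('w8.npy',allow_pickle=True).item()
f=lambda u,v:(200+(u+.5)/4-.5,50+(v+.5)/3.3333-.5)
T=np.load('top.npy',allow_pickle=True).item();S=np.load('side.npy',allow_pickle=True).item()
h=onplane(s,*f(208,526),304,True); c=onplane(s,*f(383,294),300,True); c2=onplane(s,*f(369,280),247,True)
print(h,c,c2, np.linalg.norm((h-c)[:2]))
print(tri([ray(s,*f(208,526),True),ray(T,261.6,191.4)]),tri([ray(s,*f(208,526),True),ray(S,274.2,196.6)]))
print(tri([ray(s,*f(383,294),True),ray(T,241.6,184.8)]))
x=np.array([-.2588,.9659]);y=np.array([-.9659,-.2588])
for C in (c,c2):
  d=(h-C)[:2];print(d@x,d@y,np.degrees(np.arctan2(d[1],d[0])))
E
```

```text
[523.36208253  81.88380779 304.        ] [542.05166452 143.29241987 300.        ] [541.29404816 143.40030345 247.        ] 64.18970409255516
(array([523.68803169,  76.88629247, 288.32970079]), [np.float64(0.5409278810986747), np.float64(0.5409278810986443)]) (array([521.45533485,  83.86455785, 306.45543131]), [np.float64(2.268235952771789), np.float64(2.268235952771784)])
(array([544.71952551, 141.23454128, 274.18392721]), [np.float64(1.2110349188509257), np.float64(1.2110349188508265)])
-54.477714585603024 33.94481604033533 -106.92751681577369
-54.77799045531526 33.24095467636015 -106.25132396854333
```

Call:
{"method": "drive_tool", "body": {
  "moves": [
    [[-12, -1, 0], 0],
    [[-21, -1.8, -8], 0],
    [[-21.5, -1.8, -30], 0],
    [[-21.5, -1.8, -55], 0],
    [[-21.5, -1.8, -72], 0],
    [[-21.5, -1.8, -80], 0],
    [[-21.5, -1.8, -80], 0],
    [[-21.5, -1.8, -80], 0]
  ]
}}

```text
time: 11.3
tool_pos: [523.4, 80.9, 350.2]
tcp_rot: [-179.9, -0.0, 105.0]
ft_force: [0.1, 0.3, 1.1]
finger_gap: 59.8
```

```bash
python3 - <<'E'
from bench import r
from h import *
for i in range(1): s=r.snapshot("wrist")
cv2.imwrite("pics/w9.png",s["pixels"][:,:,::-1]);np.save('w9.npy',s)
q=r.sense();print(q['tool_pos'],q['ft_force'],q['time'])
for nm,c,z in (('h',(523.3,81.7),304),('ax',(542,143.3),300)): print(nm,proj(s,[*c,z],True))
E
```

```text
[523.79883194  81.19028946 351.21339665] [ 0.7817825  -0.1641904   0.94692423] 11.35
h [277.61891667 250.84368323]
ax [341.5192016  152.35033865]
```

View pics/w9.png

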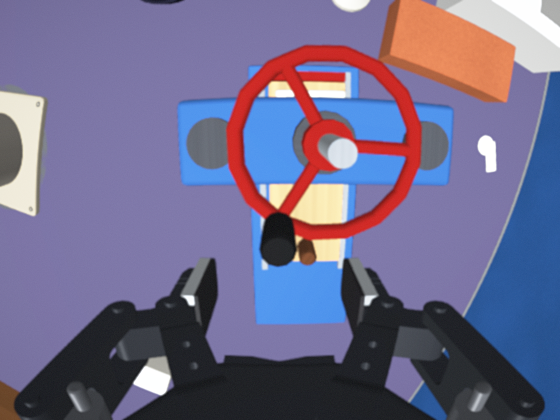

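Call:
{"method": "drive_tool", "body": {
  "moves": [
    [[0, 0.5, -10], 0],
    [[0, 0.5, -25], 0],
    [[0, 0.5, -40], 0],
    [[0, 0.5, -52], 0],
    [[0, 0.5, -60], 0],
    [[0, 0.5, -64], 0],
    [[0, 0.5, -66], 0],
    [[0, 0.5, -66], 0]
  ]
}}

```text
time: 12.02
tool_pos: [523.4, 82.3, 284.4]
tcp_rot: [180.0, 0.0, 105.0]
ft_force: [0.0, 0.8, 0.7]
finger_gap: 59.8
```

Call:
{"method": "drive_tool", "body": {
  "moves": [
    [[0, 0, 0], 0],
    [[0, 0, 0], 0],
    [[0, 0, 0], 0],
    [[0, 0, 0], 0],
    [[0, 0, 0], 0],
    [[0, 0, 0], 0],
    [[0, 0, 0], 0],
    [[0, 0, 0], 0]
  ],
  "fingers": 8,
  "squeeze": 70
}}

```text
time: 12.68
tool_pos: [523.4, 82.1, 285.3]
tcp_rot: [180.0, 0.0, 105.0]
ft_force: [-3.2, -1.2, 5.5]
finger_gap: 20.6
```

```bash
python3 - <<'E'
from bench import r
from h import *
for i in range(1): s=r.snapshot("wrist")
cv2.imwrite("pics/w10.png",s["pixels"][:,:,::-1])
q=r.sense();print(q['tool_pos'],q['ft_force'],q['time'],q['finger_gap'],q['joint_pos'])
E
```

```text
[523.43035154  82.07619168 285.32362867] [-3.55929611 -2.19054443  6.52766564] 12.7333 20.316967826467287 [ 3.38096654e+00 -4.14685662e+00  9.37856671e+01 -2.27051476e-02
  9.03155296e+01 -1.16394144e+01]
```

View pics/w10.png

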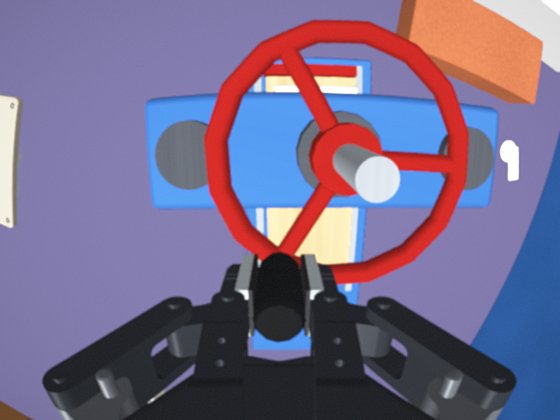

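```bash
cat > rows.py <<'E'
import numpy as np,sys,json
A=np.array([542.2,144.2]);R=65
def P(t): t=np.radians(t);return A+R*np.array([np.cos(t),np.sin(t)])
t=float(sys.argv[1])
for st in sys.argv[2:]:
    st=[float(v) for v in st.split(',')]; 
    if len(st)==1: st=st*8
    p0=P(t);tt=t-np.cumsum(st)
    print(json.dumps([[[round(float(v),1) for v in P(a)-p0]+[0],0] for a in tt]),'end',tt[-1]); t=tt[-1]
E
cat > ang.py <<'E'
import numpy as np,sys
A=np.array([542.2,144.2])
for a in sys.argv[1:]:
    v=[float(x) for x in a.split(',')]; d=np.array(v[:2])-A; th=np.arctan2(d[1],d[0]); tan=np.array([np.sin(th),-np.cos(th)]); ra=d/np.linalg.norm(d)
    o=f"r {np.linalg.norm(d):.1f} ang {np.degrees(th):.1f}"
    if len(v)>3: F=np.array(v[2:4]); o+=f" Ftan {F@tan:.1f} Frad {F@ra:.1f}"
    print(o)
E
python3 rows.py -106.9 2,4,5,5,5,5,5,5 5 3 3 3 3 3 3
```

```text
[[[-2.2, 0.7, 0], 0], [[-6.4, 2.3, 0], 0], [[-11.5, 4.7, 0], 0], [[-16.4, 7.6, 0], 0], [[-21.0, 10.9, 0], 0], [[-25.4, 14.6, 0], 0], [[-29.3, 18.6, 0], 0], [[-32.9, 23.0, 0], 0]] end -142.9
[[[-3.2, 4.7, 0], 0], [[-6.0, 9.6, 0], 0], [[-8.4, 14.8, 0], 0], [[-10.3, 20.1, 0], 0], [[-11.7, 25.6, 0], 0], [[-12.7, 31.2, 0], 0], [[-13.1, 36.8, 0], 0], [[-13.1, 42.5, 0], 0]] end -182.9
[[[0.3, 3.4, 0], 0], [[0.7, 6.8, 0], 0], [[1.3, 10.1, 0], 0], [[2.1, 13.4, 0], 0], [[3.1, 16.7, 0], 0], [[4.2, 19.9, 0], 0], [[5.5, 23.0, 0], 0], [[6.9, 26.1, 0], 0]] end -206.9
[[[1.6, 3.0, 0], 0], [[3.4, 5.9, 0], 0], [[5.3, 8.7, 0], 0], [[7.4, 11.4, 0], 0], [[9.6, 14.0, 0], 0], [[11.9, 16.5, 0], 0], [[14.4, 18.8, 0], 0], [[17.0, 21.0, 0], 0]] end -230.9
[[[2.7, 2.1, 0], 0], [[5.5, 4.0, 0], 0], [[8.4, 5.8, 0], 0], [[11.4, 7.4, 0], 0], [[14.5, 8.9, 0], 0], [[17.6, 10.2, 0], 0], [[20.8, 11.3, 0], 0], [[24.1, 12.3, 0], 0]] end -254.9
[[[3.3, 0.8, 0], 0], [[6.7, 1.4, 0], 0], [[10.0, 1.9, 0], 0], [[13.4, 2.1, 0], 0], [[16.8, 2.2, 0], 0], [[20.2, 2.2, 0], 0], [[23.6, 1.9, 0], 0], [[27.0, 1.5, 0], 0]] end -278.9
[[[3.3, -0.6, 0], 0], [[6.7, -1.4, 0], 0], [[9.9, -2.4, 0], 0], [[13.1, -3.5, 0], 0], [[16.3, -4.8, 0], 0], [[19.4, -6.3, 0], 0], [[22.3, -7.9, 0], 0], [[25.3, -9.6, 0], 0]] end -302.9
[[[2.8, -1.9, 0], 0], [[5.5, -4.0, 0], 0], [[8.1, -6.2, 0], 0], [[10.6, -8.5, 0], 0], [[12.9, -11.0, 0], 0], [[15.1, -13.6, 0], 0], [[17.2, -16.3, 0], 0], [[19.1, -19.1, 0], 0]] end -326.9
```

Call:
{"method": "drive_tool", "body": {
  "moves": [
    [[-2.2, 0.7, 0], 0],
    [[-6.4, 2.3, 0], 0],
    [[-11.5, 4.7, 0], 0],
    [[-16.4, 7.6, 0], 0],
    [[-21.0, 10.9, 0], 0],
    [[-25.4, 14.6, 0], 0],
    [[-29.3, 18.6, 0], 0],
    [[-32.9, 23.0, 0], 0]
  ]
}}

```text
time: 13.4
tool_pos: [491.1, 103.3, 285.3]
tcp_rot: [179.9, 0.2, 104.9]
ft_force: [0.5, -12.5, 4.9]
finger_gap: 20.2
```

```bash
python3 - <<'E'
from bench import r
q=r.sense();print(q)
E
```

```text
{'time': 13.4, 'joint_pos': array([ 6.17906308, -8.6401684 , 97.94465258, -0.2281424 , 90.57755365,
       -8.7459035 ]), 'qd': array([ 6.55791426, -5.09914003,  4.61204789, -0.02552421,  0.75921426,
        6.50909818]), 'joint_efforts': array([  5.04078627, -39.70172167, -48.53332758,   4.08773392,
        -0.51835075,  -0.27141723]), 'tool_pos': array([491.09819469, 103.29508507, 285.33675868]), 'tcp_rot': array([179.91809126,   0.24341032, 104.92225806]), 'ft_force': array([  0.51149133, -12.45437717,   4.92725129]), 'wrist_torque': array([-1.79929719, -0.05350603, -0.00275371]), 'finger_gap': 20.236806624200067}
```

Call:
{"method": "drive_tool", "body": {
  "moves": [
    [[-3.2, 4.7, 0], 0],
    [[-6.0, 9.6, 0], 0],
    [[-8.4, 14.8, 0], 0],
    [[-10.3, 20.1, 0], 0],
    [[-11.7, 25.6, 0], 0],
    [[-12.7, 31.2, 0], 0],
    [[-13.1, 36.8, 0], 0],
    [[-13.1, 42.5, 0], 0]
  ]
}}

```text
time: 14.07
tool_pos: [476.3, 146.5, 285.3]
tcp_rot: [-179.9, 0.1, 105.0]
ft_force: [-9.8, -9.4, 10.2]
finger_gap: 20.1
```

```bash
python3 - <<'E'
from bench import r
from h import *
s=r.snapshot("side");np.save('side11.npy',s);a=s["pixels"][180:300,200:330,::-1]; cv2.imwrite('pics/s11.png',cv2.resize(a,None,fx=5,fy=5,interpolation=cv2.INTER_CUBIC))
E
python3 ang.py 491.1,103.3,.5,-12.5
```

```text
r 65.5 ang -141.3 Ftan -10.1 Frad 7.4
```

View pics/s11.png

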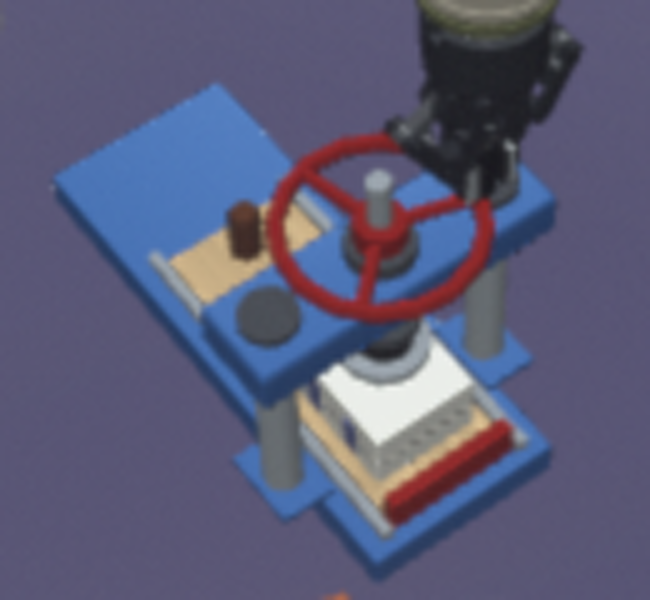

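```bash
sed -i 's/542.2,144.2/541.3,144.5/' rows.py ang.py; python3 rows.py -182.9 3 3 3 3 3 3 3| head -3; python3 ang.py 476.3,146.5,-9.8,-9.4
```

```text
[[[0.3, 3.4, 0], 0], [[0.7, 6.8, 0], 0], [[1.3, 10.1, 0], 0], [[2.1, 13.4, 0], 0], [[3.1, 16.7, 0], 0], [[4.2, 19.9, 0], 0], [[5.5, 23.0, 0], 0], [[6.9, 26.1, 0], 0]] end -206.9
[[[1.6, 3.0, 0], 0], [[3.4, 5.9, 0], 0], [[5.3, 8.7, 0], 0], [[7.4, 11.4, 0], 0], [[9.6, 14.0, 0], 0], [[11.9, 16.5, 0], 0], [[14.4, 18.8, 0], 0], [[17.0, 21.0, 0], 0]] end -230.9
[[[2.7, 2.1, 0], 0], [[5.5, 4.0, 0], 0], [[8.4, 5.8, 0], 0], [[11.4, 7.4, 0], 0], [[14.5, 8.9, 0], 0], [[17.6, 10.2, 0], 0], [[20.8, 11.3, 0], 0], [[24.1, 12.3, 0], 0]] end -254.9
r 65.0 ang 178.2 Ftan -9.7 Frad 9.5
```

Call:
{"method": "drive_tool", "body": {
  "moves": [
    [[0.0, 3.5, 0.3], 0],
    [[0.1, 7.0, 0.5], 0],
    [[0.5, 10.4, 0.8], 0],
    [[1.2, 13.7, 0.8], 0],
    [[2.2, 17.0, 0.8], 0],
    [[3.3, 20.2, 0.8], 0],
    [[4.6, 23.3, 0.8], 0],
    [[6.0, 26.4, 0.8], 0]
  ]
}}

```text
time: 14.78
tool_pos: [482.8, 173.2, 285.3]
tcp_rot: [-179.9, 0.1, 105.0]
ft_force: [-5.4, -7.6, 4.9]
finger_gap: 19.9
```

Call:
{"method": "drive_tool", "body": {
  "moves": [
    [[1.6, 3.0, 0], 0],
    [[3.4, 5.9, 0], 0],
    [[5.3, 8.7, 0], 0],
    [[7.4, 11.4, 0], 0],
    [[8.5, 12.7, 0], 0],
    [[9.6, 14.0, 0], 0],
    [[10.7, 15.3, 0], 0],
    [[11.9, 16.5, 0], 0]
  ]
}}

```text
time: 15.45
tool_pos: [494.6, 189.9, 285.4]
tcp_rot: [-179.9, 0.1, 105.0]
ft_force: [-6.0, -6.7, 4.7]
finger_gap: 20.2
```

```bash
python3 rows.py -224.9 1.5 1.5 1.5 1.5 1.5 1.5 1.5 1.5; python3 ang.py 482.8,173.2,-5.4,-7.6 494.6,189.9,-6,-6.7; python3 - <<'E'
from h import *
s=np.load('side11.npy',allow_pickle=True).item()
a=s["pixels"][240:290,255:315,::-1]; cv2.imwrite('pics/s11c.png',cv2.resize(a,None,fx=12,fy=12,interpolation=cv2.INTER_CUBIC))
E
```

```text
[[[1.2, 1.2, 0], 0], [[2.5, 2.3, 0], 0], [[3.7, 3.5, 0], 0], [[5.0, 4.6, 0], 0], [[6.4, 5.6, 0], 0], [[7.7, 6.6, 0], 0], [[9.1, 7.6, 0], 0], [[10.5, 8.6, 0], 0]] end -236.9
[[[1.4, 0.9, 0], 0], [[2.9, 1.8, 0], 0], [[4.4, 2.6, 0], 0], [[5.9, 3.4, 0], 0], [[7.4, 4.2, 0], 0], [[9.0, 4.9, 0], 0], [[10.5, 5.6, 0], 0], [[12.1, 6.2, 0], 0]] end -248.9
[[[1.6, 0.6, 0], 0], [[3.2, 1.1, 0], 0], [[4.8, 1.6, 0], 0], [[6.5, 2.1, 0], 0], [[8.1, 2.5, 0], 0], [[9.8, 2.9, 0], 0], [[11.4, 3.2, 0], 0], [[13.1, 3.5, 0], 0]] end -260.9
[[[1.7, 0.2, 0], 0], [[3.4, 0.5, 0], 0], [[5.1, 0.6, 0], 0], [[6.8, 0.7, 0], 0], [[8.5, 0.8, 0], 0], [[10.2, 0.8, 0], 0], [[11.9, 0.8, 0], 0], [[13.6, 0.7, 0], 0]] end -272.9
[[[1.7, -0.1, 0], 0], [[3.4, -0.3, 0], 0], [[5.1, -0.5, 0], 0], [[6.8, -0.7, 0], 0], [[8.4, -1.0, 0], 0], [[10.1, -1.3, 0], 0], [[11.8, -1.7, 0], 0], [[13.4, -2.1, 0], 0]] end -284.9
[[[1.6, -0.5, 0], 0], [[3.3, -1.0, 0], 0], [[4.9, -1.5, 0], 0], [[6.5, -2.1, 0], 0], [[8.1, -2.7, 0], 0], [[9.6, -3.4, 0], 0], [[11.2, -4.1, 0], 0], [[12.7, -4.8, 0], 0]] end -296.9
[[[1.5, -0.8, 0], 0], [[3.0, -1.6, 0], 0], [[4.5, -2.5, 0], 0], [[5.9, -3.4, 0], 0], [[7.3, -4.3, 0], 0], [[8.7, -5.3, 0], 0], [[10.1, -6.3, 0], 0], [[11.4, -7.4, 0], 0]] end -308.9
[[[1.3, -1.1, 0], 0], [[2.6, -2.2, 0], 0], [[3.8, -3.4, 0], 0], [[5.1, -4.5, 0], 0], [[6.3, -5.8, 0], 0], [[7.4, -7.0, 0], 0], [[8.5, -8.3, 0], 0], [[9.6, -9.6, 0], 0]] end -320.9
r 65.2 ang 153.9 Ftan -9.2 Frad 1.5
r 65.1 ang 135.8 Ftan -9.0 Frad -0.4
```

View pics/s11c.png

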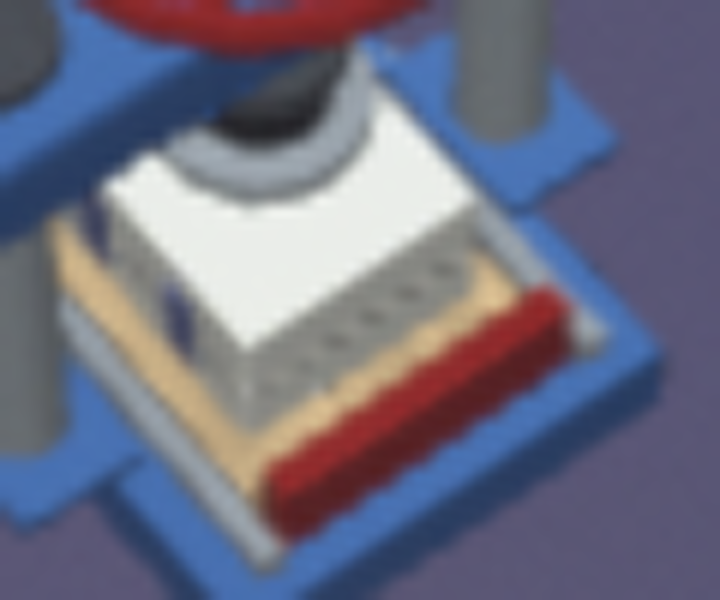

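```bash
python3 - <<'E'
from h import *
s=np.load('side11.npy',allow_pickle=True).item()
for z in (95,105,110,115,120,125): print(z,proj(s,[541.3+11,144.5+30,z]))
f=lambda u,v:(255+(u+.5)/12-.5,240+(v+.5)/12-.5)
print(f(258,203)); 
x=np.array([-.2588,.9659]);y=np.array([-.9659,-.2588]);
for c in ((50,-40),(50,40)): 
  p=np.array([541.3,144.5])+c[0]*x+c[1]*y; print(proj(s,[*p,95]))
print(f(245,350),f(478,203))
E
```

```text
95 [275.90941614 259.88655571]
105 [275.8652927  258.26312622]
110 [275.84306979 257.44548097]
115 [275.82073838 256.62384344]
120 [275.79829766 255.79818432]
125 [275.77574684 254.96847401]
(276.0416666666667, 256.4583333333333)
[274.91355109 268.39022804]
[294.53241867 255.71481456]
(274.9583333333333, 268.7083333333333) (294.375, 256.4583333333333)
```

Call:
{"method": "drive_tool", "body": {
  "moves": [
    [[1.2, 1.2, 0], 0],
    [[2.5, 2.3, 0], 0],
    [[3.7, 3.5, 0], 0],
    [[5.0, 4.6, 0], 0],
    [[6.4, 5.6, 0], 0],
    [[7.7, 6.6, 0], 0],
    [[9.1, 7.6, 0], 0],
    [[10.5, 8.6, 0], 0]
  ]
}}

```text
time: 16.12
tool_pos: [505.0, 198.6, 285.3]
tcp_rot: [-179.9, 0.1, 105.0]
ft_force: [-7.2, -5.0, 5.6]
finger_gap: 20.4
```

Call:
{"method": "drive_tool", "body": {
  "moves": [
    [[1.4, 0.9, 0], 0],
    [[2.9, 1.8, 0], 0],
    [[4.4, 2.6, 0], 0],
    [[5.9, 3.4, 0], 0],
    [[7.4, 4.2, 0], 0],
    [[9.0, 4.9, 0], 0],
    [[10.5, 5.6, 0], 0],
    [[12.1, 6.2, 0], 0]
  ]
}}

```text
time: 16.78
tool_pos: [517.0, 205.0, 285.3]
tcp_rot: [-179.9, 0.0, 105.0]
ft_force: [-8.2, -3.7, 5.1]
finger_gap: 20.1
```

Call:
{"method": "drive_tool", "body": {
  "moves": [
    [[1.6, 0.6, 0], 0],
    [[3.2, 1.1, 0], 0],
    [[4.8, 1.6, 0], 0],
    [[6.5, 2.1, 0], 0],
    [[8.1, 2.5, 0], 0],
    [[9.8, 2.9, 0], 0],
    [[11.4, 3.2, 0], 0],
    [[13.1, 3.5, 0], 0]
  ]
}}

```text
time: 17.45
tool_pos: [529.9, 208.7, 285.3]
tcp_rot: [-179.9, 0.0, 105.0]
ft_force: [-8.8, -3.2, 5.4]
finger_gap: 20.0
```

Call:
{"method": "drive_tool", "body": {
  "moves": [
    [[1.7, 0.2, 0], 0],
    [[3.4, 0.5, 0], 0],
    [[5.1, 0.6, 0], 0],
    [[6.8, 0.7, 0], 0],
    [[8.5, 0.8, 0], 0],
    [[10.2, 0.8, 0], 0],
    [[11.9, 0.8, 0], 0],
    [[13.6, 0.7, 0], 0]
  ]
}}

```text
time: 18.12
tool_pos: [543.4, 209.6, 285.3]
tcp_rot: [-179.8, -0.0, 105.0]
ft_force: [-9.5, -1.8, 5.3]
finger_gap: 20.5
```

Call:
{"method": "drive_tool", "body": {
  "moves": [
    [[1.7, -0.1, 0], 0],
    [[3.4, -0.3, 0], 0],
    [[5.1, -0.5, 0], 0],
    [[6.8, -0.7, 0], 0],
    [[8.4, -1.0, 0], 0],
    [[10.1, -1.3, 0], 0],
    [[11.8, -1.7, 0], 0],
    [[13.4, -2.1, 0], 0]
  ]
}}

```text
time: 18.78
tool_pos: [556.7, 207.8, 285.3]
tcp_rot: [-179.8, -0.0, 105.1]
ft_force: [-9.9, -1.2, 4.9]
finger_gap: 21.0
```

```bash
python3 - <<'E'
from bench import r
from h import *
s=r.snapshot("side");np.save('side12.npy',s)
a=s["pixels"][240:290,255:315,::-1]; cv2.imwrite('pics/s12c.png',cv2.resize(a,None,fx=12,fy=12,interpolation=cv2.INTER_CUBIC))
q=r.sense();print(q['tool_pos'],q['joint_pos'])
E
```

```text
[556.99842416 207.69004477 285.31587997] [1.54880904e+01 6.08996907e+00 8.34342115e+01 3.48008703e-02
 9.06124684e+01 4.33776916e-01]
```

View pics/s12c.png

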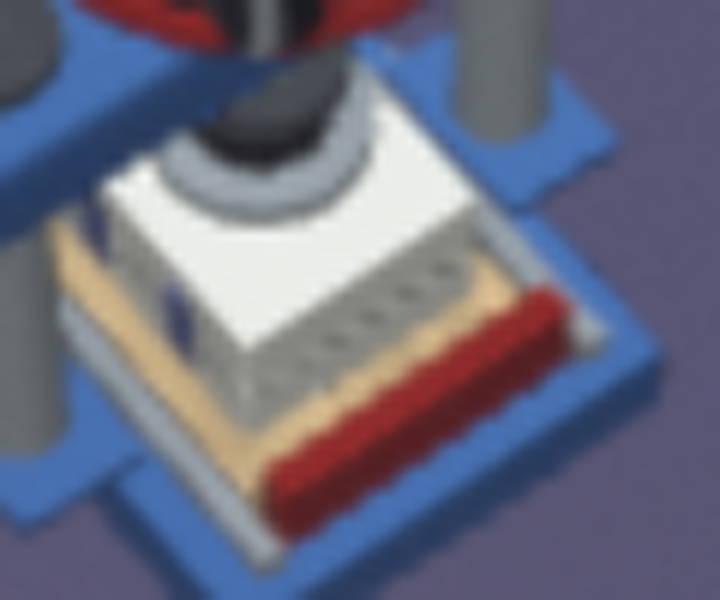

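Call:
{"method": "drive_tool", "body": {
  "moves": [
    [[1.6, -0.5, 0], 0],
    [[3.3, -1.0, 0], 0],
    [[4.9, -1.5, 0], 0],
    [[6.5, -2.1, 0], 0],
    [[8.1, -2.7, 0], 0],
    [[9.6, -3.4, 0], 0],
    [[11.2, -4.1, 0], 0],
    [[12.7, -4.8, 0], 0]
  ]
}}

```text
time: 19.5
tool_pos: [569.3, 203.2, 285.3]
tcp_rot: [-179.8, -0.1, 105.1]
ft_force: [-9.3, -0.9, 5.7]
finger_gap: 20.0
```

Call:
{"method": "drive_tool", "body": {
  "moves": [
    [[1.5, -0.8, 0], 0],
    [[3.0, -1.6, 0], 0],
    [[4.5, -2.5, 0], 0],
    [[5.9, -3.4, 0], 0],
    [[7.3, -4.3, 0], 0],
    [[8.7, -5.3, 0], 0],
    [[10.1, -6.3, 0], 0],
    [[11.4, -7.4, 0], 0]
  ]
}}

```text
time: 20.17
tool_pos: [580.7, 196.2, 285.3]
tcp_rot: [-179.9, -0.1, 105.1]
ft_force: [-8.7, 1.5, 5.0]
finger_gap: 20.6
```

Call:
{"method": "drive_tool", "body": {
  "moves": [
    [[1.3, -1.1, 0], 0],
    [[2.6, -2.2, 0], 0],
    [[3.8, -3.4, 0], 0],
    [[5.1, -4.5, 0], 0],
    [[6.3, -5.8, 0], 0],
    [[7.4, -7.0, 0], 0],
    [[8.5, -8.3, 0], 0],
    [[9.6, -9.6, 0], 0]
  ]
}}

```text
time: 20.83
tool_pos: [590.4, 187.1, 285.4]
tcp_rot: [-179.9, -0.1, 105.1]
ft_force: [-8.6, 3.2, 4.0]
finger_gap: 20.2
```

```bash
python3 rows.py -320.9 1.5 1.5 1 1 1 1 1 1 1 1 1 1 1;
```

```text
[[[1.1, -1.3, 0], 0], [[2.1, -2.7, 0], 0], [[3.1, -4.1, 0], 0], [[4.0, -5.5, 0], 0], [[4.9, -6.9, 0], 0], [[5.8, -8.4, 0], 0], [[6.6, -9.9, 0], 0], [[7.4, -11.4, 0], 0]] end -332.9
[[[0.8, -1.5, 0], 0], [[1.5, -3.1, 0], 0], [[2.1, -4.6, 0], 0], [[2.8, -6.2, 0], 0], [[3.4, -7.8, 0], 0], [[3.9, -9.4, 0], 0], [[4.4, -11.0, 0], 0], [[4.9, -12.7, 0], 0]] end -344.9
[[[0.3, -1.1, 0], 0], [[0.6, -2.2, 0], 0], [[0.8, -3.3, 0], 0], [[1.0, -4.4, 0], 0], [[1.2, -5.5, 0], 0], [[1.4, -6.7, 0], 0], [[1.6, -7.8, 0], 0], [[1.7, -8.9, 0], 0]] end -352.9
[[[0.1, -1.1, 0], 0], [[0.2, -2.3, 0], 0], [[0.3, -3.4, 0], 0], [[0.4, -4.5, 0], 0], [[0.5, -5.7, 0], 0], [[0.5, -6.8, 0], 0], [[0.5, -7.9, 0], 0], [[0.5, -9.1, 0], 0]] end -360.9
[[[-0.0, -1.1, 0], 0], [[-0.1, -2.3, 0], 0], [[-0.1, -3.4, 0], 0], [[-0.2, -4.5, 0], 0], [[-0.3, -5.7, 0], 0], [[-0.5, -6.8, 0], 0], [[-0.6, -7.9, 0], 0], [[-0.8, -9.0, 0], 0]] end -368.9
[[[-0.2, -1.1, 0], 0], [[-0.4, -2.2, 0], 0], [[-0.6, -3.3, 0], 0], [[-0.9, -4.5, 0], 0], [[-1.1, -5.6, 0], 0], [[-1.4, -6.7, 0], 0], [[-1.7, -7.8, 0], 0], [[-2.0, -8.8, 0], 0]] end -376.9
[
[... 614 characters left out ...]
, -2.5, 0], 0], [[-3.1, -3.3, 0], 0], [[-3.9, -4.1, 0], 0], [[-4.7, -4.9, 0], 0], [[-5.6, -5.7, 0], 0], [[-6.4, -6.4, 0], 0]] end -408.9
[[[-0.9, -0.7, 0], 0], [[-1.7, -1.5, 0], 0], [[-2.6, -2.2, 0], 0], [[-3.5, -2.9, 0], 0], [[-4.4, -3.5, 0], 0], [[-5.4, -4.2, 0], 0], [[-6.3, -4.8, 0], 0], [[-7.2, -5.5, 0], 0]] end -416.9
[[[-1.0, -0.6, 0], 0], [[-1.9, -1.2, 0], 0], [[-2.9, -1.8, 0], 0], [[-3.9, -2.3, 0], 0], [[-4.9, -2.9, 0], 0], [[-5.9, -3.4, 0], 0], [[-6.9, -3.9, 0], 0], [[-7.9, -4.4, 0], 0]] end -424.9
[[[-1.0, -0.5, 0], 0], [[-2.1, -0.9, 0], 0], [[-3.1, -1.4, 0], 0], [[-4.2, -1.8, 0], 0], [[-5.2, -2.2, 0], 0], [[-6.3, -2.6, 0], 0], [[-7.4, -2.9, 0], 0], [[-8.5, -3.3, 0], 0]] end -432.9
```

Call:
{"method": "drive_tool", "body": {
  "moves": [
    [[1.1, -1.3, 0], 0],
    [[2.1, -2.7, 0], 0],
    [[3.1, -4.1, 0], 0],
    [[4.0, -5.5, 0], 0],
    [[4.9, -6.9, 0], 0],
    [[5.8, -8.4, 0], 0],
    [[6.6, -9.9, 0], 0],
    [[7.4, -11.4, 0], 0]
  ]
}}

```text
time: 21.5
tool_pos: [598.0, 176.2, 285.4]
tcp_rot: [-179.9, -0.2, 105.1]
ft_force: [-6.5, 5.9, 3.8]
finger_gap: 20.3
```

Call:
{"method": "drive_tool", "body": {
  "moves": [
    [[0.8, -1.5, 0], 0],
    [[1.5, -3.1, 0], 0],
    [[2.1, -4.6, 0], 0],
    [[2.8, -6.2, 0], 0],
    [[3.4, -7.8, 0], 0],
    [[3.9, -9.4, 0], 0],
    [[4.4, -11.0, 0], 0],
    [[4.9, -12.7, 0], 0]
  ]
}}

```text
time: 22.17
tool_pos: [603.2, 163.8, 285.4]
tcp_rot: [-180.0, -0.2, 105.1]
ft_force: [-4.7, 7.7, 2.4]
finger_gap: 20.3
```

Call:
{"method": "drive_tool", "body": {
  "moves": [
    [[0.3, -1.1, 0], 0],
    [[0.6, -2.2, 0], 0],
    [[0.8, -3.3, 0], 0],
    [[1.0, -4.4, 0], 0],
    [[1.2, -5.5, 0], 0],
    [[1.4, -6.7, 0], 0],
    [[1.6, -7.8, 0], 0],
    [[1.7, -8.9, 0], 0]
  ]
}}

```text
time: 22.83
tool_pos: [605.1, 156.0, 285.4]
tcp_rot: [179.9, -0.3, 105.2]
ft_force: [-2.9, 12.3, 2.2]
finger_gap: 20.4
```

Call:
{"method": "drive_tool", "body": {
  "moves": [
    [[0.1, -1.1, 0], 0],
    [[0.2, -2.3, 0], 0],
    [[0.3, -3.4, 0], 0],
    [[0.4, -4.5, 0], 0],
    [[0.5, -5.7, 0], 0],
    [[0.5, -6.8, 0], 0],
    [[0.5, -7.9, 0], 0],
    [[0.5, -9.1, 0], 0]
  ]
}}

```text
time: 23.5
tool_pos: [606.0, 147.1, 285.5]
tcp_rot: [179.9, -0.3, 105.2]
ft_force: [0.2, 12.5, -0.2]
finger_gap: 20.3
```

```bash
python3 - <<'E'
from bench import r
from h import *
s=r.snapshot("side");np.save('side13.npy',s)
a=s["pixels"][240:290,255:315,::-1]; cv2.imwrite('pics/s13c.png',cv2.resize(a,None,fx=12,fy=12,interpolation=cv2.INTER_CUBIC))
q=r.sense();print(q['tool_pos'],q['joint_pos'])
E
```

```text
[606.05905099 146.84401831 285.40830964] [ 8.75798831 10.38804262 78.71673273  0.27624372 90.81122876 -6.42056328]
```

View pics/s13c.png

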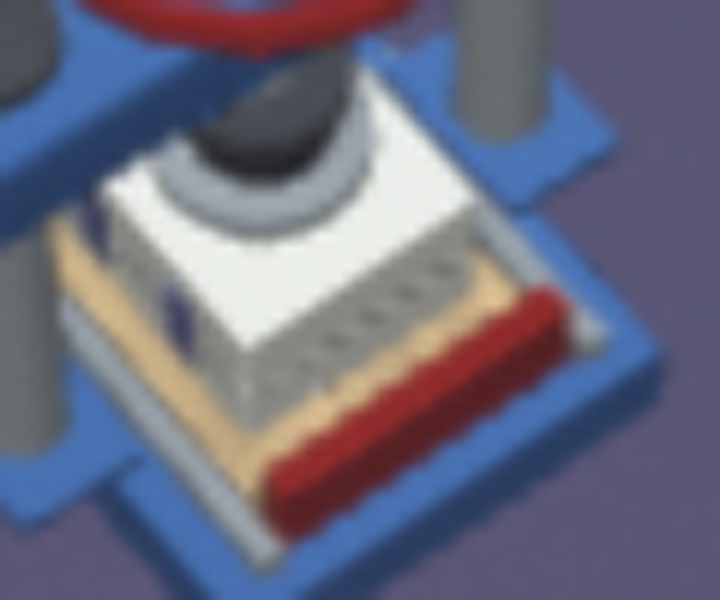

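```bash
python3 ang.py 505,198.6,-7.2,-5 517,205,-8.2,-3.7 529.9,208.7,-8.8,-3.2 543.4,209.6,-9.5,-1.8 556.7,207.8,-9.9,-1.2 569.3,203.2,-9.3,-.9 580.7,196.2,-8.7,1.5 590.4,187.1,-8.6,3.2 598,176.2,-6.5,5.9 603.2,163.8,-4.7,7.7 605.1,156,-2.9,12.3 606,147.1,.2,12.5
```

```text
r 65.1 ang 123.9 Ftan -8.8 Frad -0.1
r 65.2 ang 111.9 Ftan -9.0 Frad -0.4
r 65.2 ang 100.1 Ftan -9.2 Frad -1.6
r 65.1 ang 88.2 Ftan -9.4 Frad -2.1
r 65.1 ang 76.3 Ftan -9.3 Frad -3.5
r 65.0 ang 64.5 Ftan -8.0 Frad -4.8
r 65.0 ang 52.7 Ftan -7.8 Frad -4.1
r 65.0 ang 40.9 Ftan -8.1 Frad -4.4
r 65.0 ang 29.2 Ftan -8.3 Frad -2.8
r 64.8 ang 17.3 Ftan -8.7 Frad -2.2
r 64.8 ang 10.2 Ftan -12.6 Frad -0.7
r 64.8 ang 2.3 Ftan -12.5 Frad 0.7
```

```bash
python3 rows.py -360.9 2.2 2.2 2.2 1.5 
```

```text
[[[-0.1, -2.5, 0], 0], [[-0.3, -5.0, 0], 0], [[-0.5, -7.5, 0], 0], [[-0.9, -9.9, 0], 0], [[-1.4, -12.4, 0], 0], [[-2.0, -14.8, 0], 0], [[-2.6, -17.2, 0], 0], [[-3.4, -19.6, 0], 0]] end -378.5
[[[-0.8, -2.4, 0], 0], [[-1.8, -4.7, 0], 0], [[-2.8, -6.9, 0], 0], [[-3.9, -9.2, 0], 0], [[-5.1, -11.4, 0], 0], [[-6.3, -13.5, 0], 0], [[-7.7, -15.6, 0], 0], [[-9.1, -17.7, 0], 0]] end -396.1
[[[-1.5, -2.0, 0], 0], [[-3.1, -3.9, 0], 0], [[-4.7, -5.8, 0], 0], [[-6.5, -7.6, 0], 0], [[-8.3, -9.3, 0], 0], [[-10.1, -11.0, 0], 0], [[-12.1, -12.6, 0], 0], [[-14.0, -14.1, 0], 0]] end -413.70000000000005
[[[-1.4, -1.0, 0], 0], [[-2.8, -1.9, 0], 0], [[-4.2, -2.9, 0], 0], [[-5.7, -3.7, 0], 0], [[-7.2, -4.6, 0], 0], [[-8.7, -5.4, 0], 0], [[-10.2, -6.1, 0], 0], [[-11.7, -6.9, 0], 0]] end -425.70000000000005
```

Call:
{"method": "drive_tool", "body": {
  "moves": [
    [[-0.1, -2.5, 0], 0],
    [[-0.3, -5.0, 0], 0],
    [[-0.5, -7.5, 0], 0],
    [[-0.9, -9.9, 0], 0],
    [[-1.4, -12.4, 0], 0],
    [[-2.0, -14.8, 0], 0],
    [[-2.6, -17.2, 0], 0],
    [[-3.4, -19.6, 0], 0]
  ]
}}

```text
time: 24.22
tool_pos: [603.7, 127.2, 285.5]
tcp_rot: [179.8, -0.2, 105.2]
ft_force: [6.5, 12.5, -1.4]
finger_gap: 20.2
```

Call:
{"method": "drive_tool", "body": {
  "moves": [
    [[-0.8, -2.4, 0], 0],
    [[-1.8, -4.7, 0], 0],
    [[-2.8, -6.9, 0], 0],
    [[-3.9, -9.2, 0], 0],
    [[-5.1, -11.4, 0], 0],
    [[-6.3, -13.5, 0], 0],
    [[-7.7, -15.6, 0], 0],
    [[-9.1, -17.7, 0], 0]
  ]
}}

```text
time: 24.88
tool_pos: [595.3, 108.9, 285.5]
tcp_rot: [179.7, -0.2, 105.1]
ft_force: [10.8, 10.7, -3.9]
finger_gap: 20.3
```

Call:
{"method": "drive_tool", "body": {
  "moves": [
    [[-1.5, -2.0, 0], 0],
    [[-3.1, -3.9, 0], 0],
    [[-4.7, -5.8, 0], 0],
    [[-6.5, -7.6, 0], 0],
    [[-8.3, -9.3, 0], 0],
    [[-10.1, -11.0, 0], 0],
    [[-12.1, -12.6, 0], 0],
    [[-14.0, -14.1, 0], 0]
  ]
}}

```text
time: 25.55
tool_pos: [581.9, 94.0, 285.5]
tcp_rot: [179.6, -0.1, 105.1]
ft_force: [13.7, 8.4, -5.2]
finger_gap: 20.3
```

Call:
{"method": "drive_tool", "body": {
  "moves": [
    [[-1.4, -1.0, 0], 0],
    [[-2.8, -1.9, 0], 0],
    [[-4.2, -2.9, 0], 0],
    [[-5.7, -3.7, 0], 0],
    [[-7.2, -4.6, 0], 0],
    [[-8.7, -5.4, 0], 0],
    [[-10.2, -6.1, 0], 0],
    [[-11.7, -6.9, 0], 0]
  ]
}}

```text
time: 26.22
tool_pos: [570.5, 86.6, 285.5]
tcp_rot: [179.6, -0.0, 105.1]
ft_force: [14.6, 6.2, -5.2]
finger_gap: 19.9
```

```bash
python3 - <<'E'
from bench import r
q=r.sense();print(q['tool_pos'],q['ft_force'],q['time'])
E
```

```text
[570.45580322  86.61638014 285.48837115] [14.60466556  6.24714743 -5.21748674] 26.2167
```

```bash
python3 ang.py 603.7,127.2,6.5,12.5 595.3,108.9,10.8,10.7 581.9,94,13.7,8.4 570.5,86.6,14.6,6.2; python3 rows.py -425.7 2,2,2,2,2,1.6,0,0
```

```text
r 64.8 ang -15.5 Ftan -13.8 Frad 2.9
r 64.7 ang -33.4 Ftan -14.9 Frad 3.1
r 64.8 ang -51.2 Ftan -15.9 Frad 2.0
r 64.8 ang -63.2 Ftan -15.8 Frad 1.0
[[[-2.1, -0.9, 0], 0], [[-4.2, -1.7, 0], 0], [[-6.3, -2.5, 0], 0], [[-8.5, -3.1, 0], 0], [[-10.7, -3.7, 0], 0], [[-12.5, -4.2, 0], 0], [[-12.5, -4.2, 0], 0], [[-12.5, -4.2, 0], 0]] end -437.3
```

Call:
{"method": "drive_tool", "body": {
  "moves": [
    [[-2.1, -0.9, 0], 0],
    [[-4.2, -1.7, 0], 0],
    [[-6.3, -2.5, 0], 0],
    [[-8.5, -3.1, 0], 0],
    [[-10.7, -3.7, 0], 0],
    [[-12.5, -4.2, 0], 0],
    [[-12.5, -4.2, 0], 0],
    [[-12.5, -4.2, 0], 0]
  ]
}}

```text
time: 26.88
tool_pos: [557.8, 81.8, 285.4]
tcp_rot: [179.6, 0.0, 105.0]
ft_force: [14.7, 1.7, -4.8]
finger_gap: 20.4
```

```bash
python3 - <<'E'
from bench import r
q=r.sense();p=q['tool_pos'];f=q['ft_force'];print(p,f)
import os;os.system(f"python3 ang.py {p[0]},{p[1]},{f[0]},{f[1]}")
E
```

```text
r 64.8 ang -75.3 Ftan -14.7 Frad 2.1
[557.80228362  81.7861763  285.44168725] [14.70020129  1.73849786 -4.78111411]
```

Call:
{"method": "drive_tool", "body": {
  "moves": [
    [[0.4, 0.1, 0], 0],
    [[0.8, 0.2, 0], 0],
    [[1.1, 0.3, 0], 0],
    [[1.1, 0.3, 0], 0],
    [[1.1, 0.3, 0], 0],
    [[1.1, 0.3, 0], 0],
    [[1.1, 0.3, 0], 0],
    [[1.1, 0.3, 0], 0]
  ]
}}

```text
time: 27.55
tool_pos: [558.0, 81.8, 285.4]
tcp_rot: [179.8, 0.0, 105.0]
ft_force: [7.1, 0.5, -2.5]
finger_gap: 20.5
```

Call:
{"method": "drive_tool", "body": {
  "moves": [
    [[0.4, 0.1, 0], 0],
    [[0.8, 0.1, 0], 0],
    [[0.9, 0.1, 0], 0],
    [[0.9, 0.1, 0], 0],
    [[0.9, 0.1, 0], 0],
    [[0.9, 0.1, 0], 0],
    [[0.9, 0.1, 0], 0],
    [[0.9, 0.1, 0], 0]
  ]
}}

```text
time: 28.22
tool_pos: [558.1, 81.8, 285.4]
tcp_rot: [179.9, 0.0, 105.0]
ft_force: [5.5, 1.3, -0.7]
finger_gap: 20.2
```

Call:
{"method": "drive_tool", "body": {
  "moves": [
    [[0, 0, 0], 0],
    [[0, 0, 0], 0],
    [[0, 0, 0], 0],
    [[0, 0, 0], 0],
    [[0, 0, 0], 0],
    [[0, 0, 0], 0],
    [[0, 0, 0], 0],
    [[0, 0, 0], 0]
  ],
  "fingers": 58
}}

```text
time: 28.88
tool_pos: [557.4, 81.6, 285.1]
tcp_rot: [-180.0, -0.0, 105.0]
ft_force: [-0.0, 0.7, 1.2]
finger_gap: 58.1
```

Released. Straight up and away.

Call:
{"method": "drive_tool", "body": {
  "moves": [
    [[0, 0, 5], 0],
    [[0, 0, 15], 0],
    [[0, 0, 30], 0],
    [[0, 0, 50], 0],
    [[0, 0, 75], 0],
    [[0, 0, 100], 0],
    [[0, 0, 120], 0],
    [[0, 0, 130], 0]
  ]
}}

```text
time: 29.55
tool_pos: [558.0, 81.7, 419.8]
tcp_rot: [179.7, 0.1, 105.0]
ft_force: [0.2, -0.4, 0.3]
finger_gap: 58.1
```

Call:
{"method": "drive_tool", "body": {
  "moves": [
    [[0, -10, 5], 0],
    [[0, -25, 10], 0],
    [[0, -40, 10], 0],
    [[0, -55, 10], 0],
    [[0, -65, 10], 0],
    [[0, -70, 10], 0],
    [[0, -70, 10], 0],
    [[0, -70, 10], 0]
  ]
}}

```text
time: 30.22
tool_pos: [557.4, 11.6, 424.6]
tcp_rot: [-180.0, -0.0, 105.0]
ft_force: [-0.4, 0.5, 0.7]
finger_gap: 58.1
```

```bash
python3 - <<'E'
from bench import r
from h import *
s=r.snapshot("side");a=s["pixels"][180:300,200:330,::-1]; cv2.imwrite('pics/s14.png',cv2.resize(a,None,fx=5,fy=5,interpolation=cv2.INTER_CUBIC))
w=r.snapshot("wrist");cv2.imwrite('pics/w14.png',w["pixels"][:,:,::-1]);np.save('w14.npy',w)
t=r.snapshot("top");cv2.imwrite('pics/t14.png',t["pixels"][:,:,::-1])
print(r.sense()['ft_force'])
E
```

```text
[0.76257142 0.15751161 0.60591609]
```

View pics/s14.png

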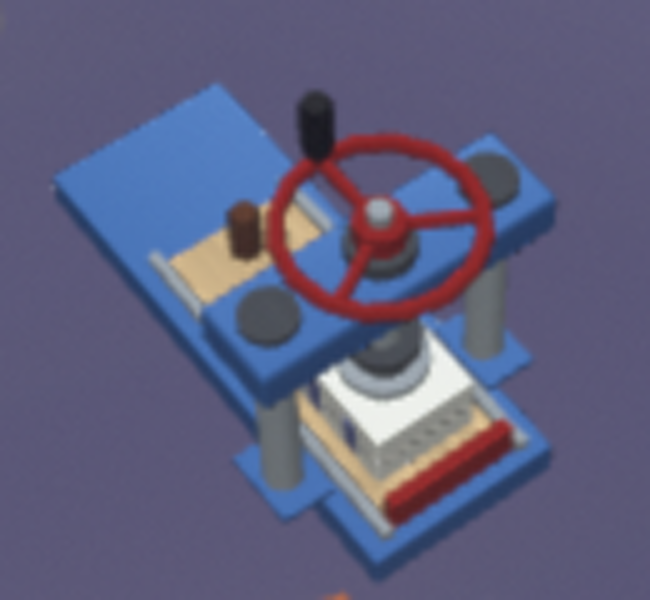

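View pics/w14.png

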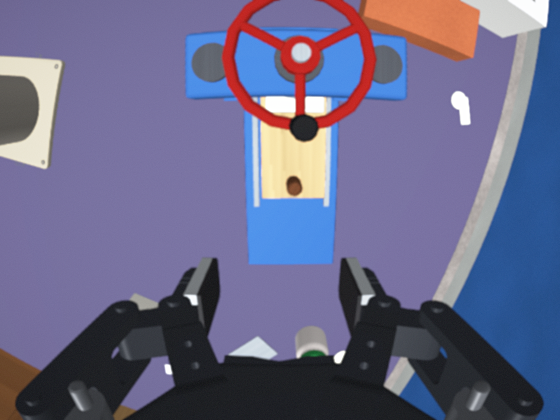

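```bash
python3 - <<'E'
from bench import r
from h import *
w=np.load('w14.npy',allow_pickle=True).item()
h=onplane(w,304,127.5,304,True);print(h); d=h[:2]-np.array([541.3,144.5]);print(np.linalg.norm(d),np.degrees(np.arctan2(d[1],d[0])))
a=onplane(w,291,198,45,True);b=onplane(w,291,264,30,True);print((a-b)@np.array([-.2588,.9659,0]))
print(r.hand_in())
E
```

```text
[558.84390706  80.41686072 304.        ]
66.44123279392672 -74.68939971418413
123.41370718798096
the job is handed in; nothing more can be done
None
```

I slid the board home, wound the wheel to contact, gave it about one more quarter turn, let go and handed the job in at about 30 s. No verdict was reported.

- **Board home:** I pushed it in about 92 mm by its knob until it stopped moving, while the push rose from about 13 N to 28 N. The two later wrist pictures put its rear edge 123 to 124 mm from the bed front, where 125 mm is fully home. The side picture put the mould front 16 to 17 mm from the stop face, where 15 mm is expected. Both are within the roughly 2 mm camera calibration.
- **Contact:** The force along the handle's path stepped from 8.7 N to 12.6 N between two readings 7 degrees apart, so contact is known to about ±3.5 degrees. It then rose at about 2.5 N per radian, as described.
- **Quarter turn:** By the arm's reading the wheel stopped 89 degrees past the middle of that contact range (86 to 93 degrees at the extremes). A wrist picture after release put the handle at -74.7 degrees against the arm's -75.3, so it stayed where it was left.
- **Release:** I backed the handle force off to about 5.5 N before opening the fingers, not fully to zero. The arm is now clear of the press with no load on it.
- **Other objects:** I did not touch any of them by intent. I took a final top picture but did not look at it or compare their positions with the start.

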